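Mount the adapter that fits the test spindle

ROBOT

A 7-joint arm with a two-finger parallel gripper is mounted at the origin on the work surface. World frame = base frame: x ahead of the robot, y to its left, z up, the work surface at z = 0. Lengths are in m, angles in rad, forces in N, time in s.
With the tool pointing down it reaches from about 0.425 to 0.875 m from the base axis. Payload 9.9 kg.
Tool frame: the origin (TCP) lies midway between the tips of the shut fingers; the grasp point (between the pads) lies 19 mm behind it; y points along the fingers, x is the direction in which the jaws open and shut, and the axes are right-handed (so a half turn about y gives the same grasp; the last joint's range is limited). The gripper opens to 85 mm and grips with 20 to 120 N. Pads are 22 mm wide; open, the fingers measure 114 mm over their backs; the gripper's body (76 mm by 85 mm) begins 54 mm behind the grasp point. The pads swing forward as they close: fully open they stand 13 mm farther back than shut.
Start: joints at [1.123, 0.576, 0.025, 1.437, -0.015, 1.129, -0.057], TCP at [0.24, -0.631, 0.194] pointing down, gripper open.
Joint ranges: [-2.76, 2.76], [-0.34, 2.15], [-1.52, 1.57], [0.19, 2.46], [-1.09, 4.23], [0.17, 1.99], [-2.82, 2.82]. Speed limits (rad/s): [2.22, 2.22, 3.01, 3.01, 3.14, 3.14, 3.14].

INTERFACE

Orientations are given as a unit quaternion [w, x, y, z].
In Python, from rig import manip gives the robot as it stands.
- The arm moves only by the shell command python3 -m jog 'ROWS' [FORCE]. ROWS is JSON, a list of rows, each an object of numbers: "gripper": the finger opening in cm, from 0 to 8.54; "x", "y", "z": the shift along the tool's x, y, z in cm; "ax", "ay", "az": the turn, a rotation vector about the tool's x, y, z in degrees. In form: [{"gripper": .., "x": .., "y": .., "z": .., "ax": .., "ay": .., "az": ..}, ...]. A call has exactly 5 rows; each row shifts and turns the commanded pose from where the row before left it, along the tool's axes as they then stand; what a row does not reach is not made up. A row lasts 1/12 s, in which the tool goes at most 41.7 mm and 7.16 degrees, less where a joint would pass 70% of its speed; a pose out of reach is approached as far as the arm can. A call with a gripper value outside its range is refused whole. The fingers move at their own pace and stop on an object; FORCE is the grip in N (left out, the last holds). Time passes only in rows, so rows that do not move let the fingers close, or fill a call up. It gives the time, the measured TCP pose, the force and the opening at its end, in the units of the state.
- manip.get_state(): the state, without advancing time (a new reading comes with each control period).
- manip.grab_frame(name): name is "scene" or "side" or "wrist"; returns a dict with "img" (384x512x3 uint8, red, green, blue), "z_map" (384x512 float32, m along the optical axis (not along the pixel's ray), 0 where there is no reading), "fx", "fy", "cx", "cy" (pixels), "origin" and "rotation" of the camera in the world. Camera axes: x right, y up, looking along -z (the intrinsics and any distortion apply to the point x, -y, -z); pixel columns grow to the right and rows downward; lengths in m; the calibration is good to about 2 mm. A picture is of the moment at which its call begins.
- manip.hand_in(): hands the job in, once; it reports no verdict.
Trained networks look in the newest picture that a camera, given by its name, has taken for a name from the list of things; names that differ only in an ending like _2 or _b are one class to them, and where a whole thing is asked for, a point or a joint stands for the part that bears it (a point fixed in the world has none). Each returns a list of dicts, best first, with "p" (0 to 1); they miss things now and then, are a little off and sometimes report something else, mostly with a low value. They report only what shows in the picture. A call takes as long as a camera call. They do not tell look-alikes from the thing itself.
- manip.search_frame(query, camera): "position" ([x, y, z] in m, in the coordinates of the camera as it stood for that picture, good to about 4 mm: the middle of the surface that is visible of it).
- manip.masks_of(query, camera): "pixels" (384x512 bool, what is visible of it).
The state is a dict: "t": time; "joints": joint angles; "joint_vel": joint speeds; "tau": joint torques, N m; "position": TCP position; "eef_rot": TCP orientation; "force": force on the tool from outside, world axes, zero at the start; "moment": the same for the moment, N m; "gripper_width": finger opening in m.
Only numpy, scipy, OpenCV 4.12 (cv2) and the standard library are available. Lean on these libraries where they do the work, as an engineer would, in place of code of your own. Each camera call takes 0.05 s, during which the arm holds its last target. There are 200 camera calls.

TASK

Open the white spindle rig: lift its hatch out of the recess and slide it sideways along the channels until the well is fully open, and let it rest on the deck. Then find the one blue printed adapter whose bolt holes match the studs of the plate in the well, set it on the studs boss upwards until it sits flat and fully home, and let go. Leave the other adapters and everything else on the table where they are.

Things in the scene. Friction and masses are not known exactly. Their poses are not given: they have to be found in the camera images.
- hub (a point): centre of the face of the steel stud plate in the well. z points out of the face, square to the deck. Three studs 9 mm wide, 16 tall (the upper 7 mm taper to 3 mm wide) stand 33 mm from this point, at 0, 120 and 240 degrees from x about z. The plate is braked at any angle and does not turn. The face lies 26 mm below the deck; the well is 120 mm square, sides along the deck's sides.
- deck: middle of the white rig's deck surface. The deck slopes 30 degrees down towards the rig's front: x up the slope, y along the channels towards the well, z out of the deck. The well's centre is at y = +80 mm. Around it is a recess 146 x 146 mm, 6 mm deep, in which the hatch sits. The deck spans x = -105 to 105, y = -167 to 173 mm.
- park (a point): point of the deck's surface under the middle of the hatch when slid aside, 150 mm along -y from the well's centre; axes as the deck. C-shaped channels run along y: walls at x = -73 and 73 mm with lips 9 mm inwards, 20 to 24 mm above the deck. End stops 18 mm high, inner faces at y = -85 and 231 mm from here.
- hatch_mid (a point): hatch: grey plate 140 x 140 x 8 mm (250 g) with a black rib along x: 60 long, 16 wide (y), 48 mm tall. Point in the rib 28 mm above the underside, 20 above the plate. Axes as the deck. It starts over the well, seated in the recess, edges under the lips: it slides along y only once lifted over 6 mm square to the deck; the lips stop it at 18 mm.
- adapter_a_mid (a point): printed blue adapter lying flat: round plate 92 mm wide, 8 thick, hexagonal boss 26 mm across flats standing 50 mm above it (120 g). Holes 12 mm wide: four, 33 mm from the axis, at 0, 90, 180 and 270 degrees from x. Point on its axis half-way up: 29 mm over the underside, 21 over the plate. z up the boss; boss flats face x, -x and every 60 degrees round.
- adapter_b_mid (a point): printed blue adapter lying flat: round plate 92 mm wide, 8 thick, hexagonal boss 26 mm across flats standing 50 mm above it (120 g). Holes 12 mm wide: three, 24 mm from the axis, at 0, 120 and 240 degrees from x. Point on its axis half-way up: 29 mm over the underside, 21 over the plate. z up the boss; boss flats face x, -x and every 60 degrees round.
- adapter_c_mid (a point): printed blue adapter lying flat: round plate 92 mm wide, 8 thick, hexagonal boss 26 mm across flats standing 50 mm above it (120 g). Holes 12 mm wide: three, 33 mm from the axis, at 0, 120 and 240 degrees from x. Point on its axis half-way up: 29 mm over the underside, 21 over the plate. z up the boss; boss flats face x, -x and every 60 degrees round.
- adapter_d_mid (a point): printed blue adapter lying flat: round plate 92 mm wide, 8 thick, hexagonal boss 26 mm across flats standing 50 mm above it (120 g). Holes 12 mm wide: three, 33 mm from the axis, at 0, 90 and 180 degrees from x. Point on its axis half-way up: 29 mm over the underside, 21 over the plate. z up the boss; boss flats face x, -x and every 60 degrees round.
- pawn: bystander: printed yellow pawn, 34 mm across, 56 mm tall, among the adapters; origin under its foot
- impeller: bystander: printed blue fan wheel, 92 mm across, 22 mm tall; origin under its middle
- house_model: bystander: printed house model, 70 x 60 mm, 56 mm tall; origin under its middle
- bust: bystander: printed grey bust, 54 mm across, 91 mm tall; origin under its middle
- gear: bystander: printed green gear, 66 mm across, 20 mm tall; origin under its middle
- bracket: bystander: printed yellow bracket, 70 x 30 mm, 50 mm tall; origin under its middle
- foot_model: bystander: printed blue foot, 90 x 36 mm, 92 mm tall; origin under its middle
There are look-alikes about, which are no part of the job. Of the things shaped like the part that bears hatch_mid, the grey one is meant. Leave any turquoise or yellow look-alike of the part that bears adapter_c_mid alone.

How it is judged:
By the outcome, as a careful person would: the job done as asked, in the order asked, and still so for the second after the job is handed in, with the robot touching nothing.
It also fails if it takes over 54 s, if anything falls off the work surface, if the arm or the gripper's body presses on something with over 40 N, if the wrist force passes 120 N, or if a joint passes its speed limit or range.

## Working session

There is one attempt and no reset: what is moved stays moved. The work goes in short steps, Python scripts to look and compute and a shell command to move; the robot and the scene stay as the last step left them, time stands still between calls to the robot, and variables do not carry over. Pictures are saved under pics/ and viewed, about 8 in all and at most 12, crops included, and the job is handed in when it is done.

```bash
ls; mkdir -p pics; cat > h.py <<'E'
import numpy as np, cv2
from rig import manip
from scipy.spatial.transform import Rotation as R
def rot(f):
    r=np.array(f["rotation"],float)
    return r if r.shape==(3,3) else R.from_quat(np.r_[r[1:],r[0]]).as_matrix()
def cloud(f):
    z=f["z_map"]; v,u=np.mgrid[:z.shape[0],:z.shape[1]]
    p=np.stack([(u-f["cx"])/f["fx"]*z,-(v-f["cy"])/f["fy"]*z,-z],-1)
    return p@rot(f).T+np.array(f["origin"])
def proj(f,P):
    c=(np.atleast_2d(P)-np.array(f["origin"]))@rot(f)
    return np.stack([f["cx"]+f["fx"]*c[:,0]/-c[:,2], f["cy"]+f["fy"]*c[:,1]/c[:,2]],-1)
def w(f,p): return rot(f)@np.array(p)+np.array(f["origin"])
E
python3 - <<'E'
from h import *
ims=[]
for c in ["scene","side"]:
    f=manip.grab_frame(c); np.savez(c+".npz",**f); print(c,{k:f[k] for k in f if k not in("img","z_map")})
    im=cv2.cvtColor(f["img"],cv2.COLOR_RGB2BGR); cv2.imwrite(f"pics/{c}0.png",cv2.resize(im,(800,600)))
    for q in ["hatch_mid","adapter_c_mid","impeller","pawn","deck","foot_model"]:
        for d in manip.search_frame(q,c)[:7]:
            P=w(f,d["position"]); print(q,round(d["p"],2),P.round(3),proj(f,P).round()[0])
s=manip.get_state();print(s["position"],s["eef_rot"],s["t"])
E
```

```text
pics
scene {'fx': 395.82922197364456, 'fy': 395.82922197364456, 'cx': 250.13356662659393, 'cy': 182.26280169383978, 'origin': array([1.03980408, 0.54751809, 0.95352375]), 'rotation': array([0.36681826, 0.14454084, 0.33485781, 0.8558169 ])}
hatch_mid 0.76 [ 0.284 -0.24   0.007] [236. 139.]
hatch_mid 0.7 [ 0.272 -0.468  0.01 ] [197. 110.]
hatch_mid 0.65 [ 0.559 -0.084  0.106] [206. 182.]
adapter_c_mid 0.6 [0.234 0.328 0.005] [381. 217.]
adapter_c_mid 0.58 [0.582 0.187 0.008] [269. 261.]
impeller 0.95 [0.715 0.251 0.019] [253. 308.]
impeller 0.56 [ 0.599 -0.185  0.135] [172. 166.]
pawn 0.55 [0.49  0.26  0.021] [312. 253.]
deck 0.76 [ 0.598 -0.184  0.134] [173. 166.]
foot_model 0.66 [0.705 0.119 0.037] [219. 269.]
side {'fx': 388.7371950627174, 'fy': 388.7371950627174, 'cx': 244.12814008205382, 'cy': 186.80235133244008, 'origin': array([0.29599729, 0.80053427, 0.99994383]), 'rotation': array([-0.08669585, -0.04399773,  0.36257527,  0.92686957])}
hatch_mid 0.91 [ 0.252 -0.471  0.011] [320. 127.]
hatch_mid 0.9 [ 0.262 -0.246  0.011] [314. 165.]
hatch_mid 0.79 [ 0.557 -0.09   0.112] [224. 165.]
adapter_c_mid 0.62 [0.564 0.185 0.006] [203. 252.]
adapter_c_mid 0.57 [0.23  0.326 0.017] [310. 313.]
pawn 0.6 [0.474 0.259 0.022] [226. 275.]
deck 0.85 [ 0.565 -0.198  0.107] [228. 144.]
deck 0.65 [0.686 0.111 0.028] [171. 222.]
foot_model 0.58 [0.683 0.111 0.027] [172. 223.]
foot_model 0.58 [ 0.563 -0.198  0.107] [229. 144.]
[ 0.24014874 -0.630855    0.19434658] [-0.58216561  0.58220991 -0.40130172  0.40133746] 0.7
```

View pics/scene0.png

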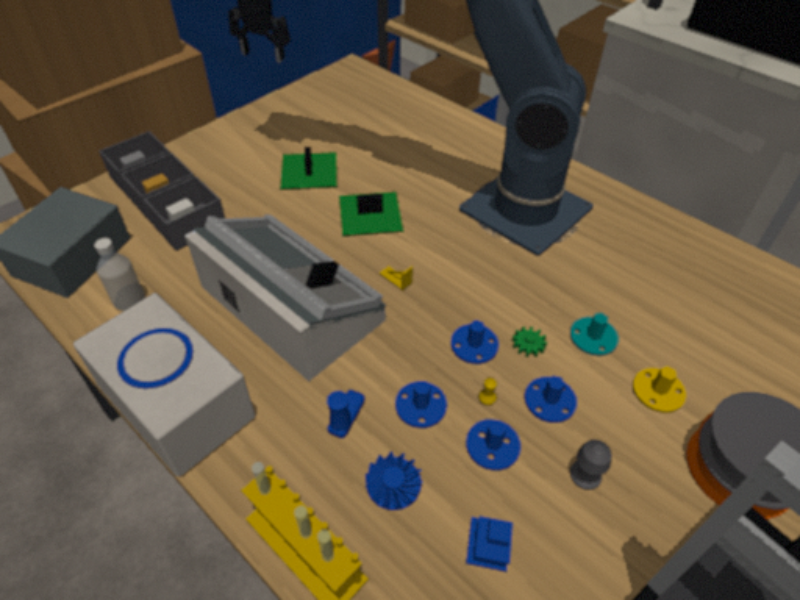

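View pics/side0.png

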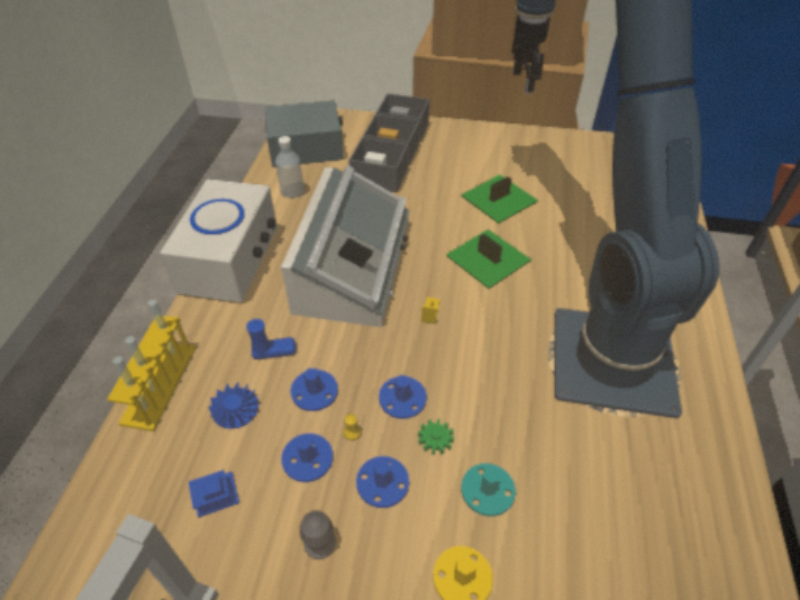

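Scene view (800 px): the white rig has its grey hatch with black rib at (322,273). The green hatch look-alikes are at (308,165) and (370,205). There are four blue adapters at (475,343), (421,403), (551,398) and (493,443), and turquoise (595,335) and yellow (660,388) decoys to leave alone. Next I'll rectify the adapters and fit the deck.

```bash
cat > m1.py <<'E'
from h import *
tiles=[]; 
F={c:dict(np.load(c+".npz")) for c in("scene","side")}
cen={}
for c,f in F.items():
    C=cloud(f); hsv=cv2.cvtColor(f["img"],cv2.COLOR_RGB2HSV)
    m=(cv2.inRange(hsv,(105,120,40),(128,255,255))>0)&(C[...,2]>0.002)&(C[...,2]<0.1)&(C[...,1]>0)&(C[...,0]<0.9)&(C[...,1]<.6)
    n,l,st,ce=cv2.connectedComponentsWithStats(m.astype(np.uint8))
    for i in range(1,n):
        if st[i,4]<150: continue
        P=C[l==i]; pl=P[(P[:,2]<.016)]; bs=P[P[:,2]>.045]
        if len(pl)<20: continue
        (x,y),(a,b),_=cv2.minAreaRect(pl[:,:2].astype(np.float32)); (cx,cy),r=cv2.minEnclosingCircle(pl[:,:2].astype(np.float32))
        print(c,st[i,4],ce[i].round(),"plate",np.round([cx,cy,r],4),"z med",np.median(pl[:,2]).round(4),"boss",bs.mean(0).round(4) if len(bs) else None,P[:,2].max().round(3))
    # rectify z=8mm, region x .42-.74, y .08-.36, 1 mm = 2.4px
    x0,y0,S=.40,.05,2.3
    W=[[x0,y0,.008],[x0+.3,y0,.008],[x0+.3,y0+.33,.008],[x0,y0+.33,.008]]
    dst=np.float32([[0,0],[300*S,0],[300*S,330*S],[0,330*S]])*0.78
    H=cv2.getPerspectiveTransform(proj(f,W).astype(np.float32),dst)
    t=cv2.warpPerspective(cv2.cvtColor(f["img"],cv2.COLOR_RGB2BGR),H,(538,592),flags=cv2.INTER_CUBIC)
    tiles.append(cv2.resize(t,(400,440)))
    # deck
    m=(C[...,0]>.35)&(C[...,0]<.8)&(C[...,1]>-.45)&(C[...,1]<.05)&(C[...,2]>.02)&(C[...,2]<.3)
    P=C[m]; 
    best=0;rng=np.random.default_rng(0)
    for k in range(3000):
        q=P[rng.choice(len(P),3)]; nn=np.cross(q[1]-q[0],q[2]-q[0]); 
        if np.linalg.norm(nn)<1e-5: continue
        nn/=np.linalg.norm(nn); nn*=np.sign(nn[2])
        if abs(nn[2]-.866)>.04 or nn[0]>-.3: continue
        s=(abs((P-q[0])@nn)<.002).sum()
        if s>best: best=s;N=nn;q0=q[0]
    I=P[abs((P-q0)@N)<.004]; c0=I.mean(0); N=np.linalg.svd(I-c0)[2][2]; N*=np.sign(N[2])
    print(c,"plane",best,len(P),N.round(3),c0.round(4),"tilt",np.degrees(np.arccos(N[2])).round(2),"yaw",np.degrees(np.arctan2(-N[1],-N[0])).round(2))
    yv=np.cross([0,0,1],-np.r_[N[:2],0]);yv/=np.linalg.norm(yv); xv=np.cross(yv,N)
    D=(P-c0)@np.c_[xv,yv,N]
    print("heights hist",np.histogram(D[:,2],np.arange(-.04,.07,.004)))
cv2.imwrite("pics/rect.png",np.hstack(tiles))
E
python3 m1.py
```

```text
scene 564 [303. 219.] plate [0.4041 0.1649 0.0466] z med 0.0083 boss [0.4056 0.1677 0.0557] 0.062
scene 687 [352. 255.] plate [0.4091 0.3407 0.0453] z med 0.008 boss [0.4106 0.3424 0.056 ] 0.061
scene 691 [269. 258.] plate [0.5746 0.1813 0.0465] z med 0.0084 boss [0.5769 0.1827 0.0568] 0.063
scene 786 [315. 284.] plate [0.55   0.3205 0.0458] z med 0.0084 boss [0.5511 0.3222 0.0564] 0.063
scene 918 [251. 308.] plate [0.715  0.2457 0.0456] z med 0.0078 boss None 0.028
scene 789 [313. 347.] plate [0.6852 0.4145 0.0437] z med 0.0068 boss [0.6808 0.4242 0.0553] 0.061
scene plane 1598 7933 [-0.494 -0.002  0.869] [ 0.5798 -0.166   0.1087] tilt 29.62 yaw 0.22
heights hist (array([107, 125, 114, 115, 116, 134, 306, 307, 237, 985, 979, 285, 278,
       267, 306, 559, 185,  29,  33,  30,  29,  33,  45,   3,   0,   0,
         0]), array([-4.00000000e-02, -3.60000000e-02, -3.20000000e-02, -2.80000000e-02,
       -2.40000000e-02, -2.00000000e-02, -1.60000000e-02, -1.20000000e-02,
       -8.00000000e-03, -4.00000000e-03, -3.46944695e-17,  4.00000000e-03,
        8.00000000e-03,  1.20000000e-02,  1
[... 839 characters left out ...]
,   54,   57,   67,   87,  102,  216,  198,  191, 1403, 1353,
        162,  108,  144,  217,  481,  240,   31,   30,   23,   27,   43,
         49,    5,    1,    0,    0]), array([-4.00000000e-02, -3.60000000e-02, -3.20000000e-02, -2.80000000e-02,
       -2.40000000e-02, -2.00000000e-02, -1.60000000e-02, -1.20000000e-02,
       -8.00000000e-03, -4.00000000e-03, -3.46944695e-17,  4.00000000e-03,
        8.00000000e-03,  1.20000000e-02,  1.60000000e-02,  2.00000000e-02,
        2.40000000e-02,  2.80000000e-02,  3.20000000e-02,  3.60000000e-02,
        4.00000000e-02,  4.40000000e-02,  4.80000000e-02,  5.20000000e-02,
        5.60000000e-02,  6.00000000e-02,  6.40000000e-02,  6.80000000e-02]))
```

View pics/rect.png

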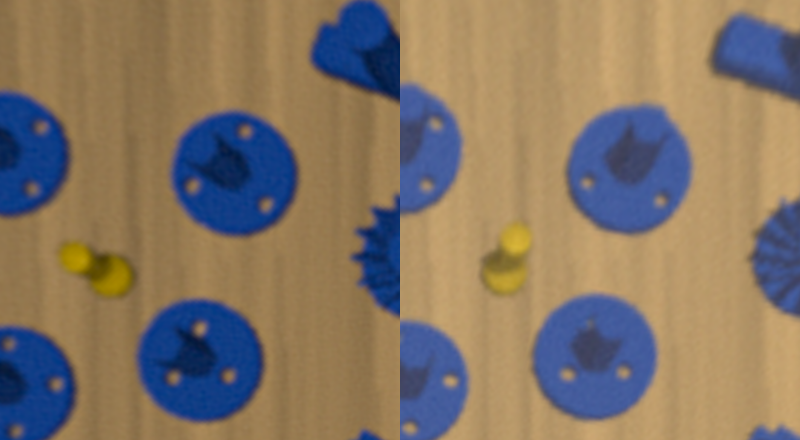

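Rectified view (1.33 px/mm, scene half on the left):
- The adapter at (235,173) has three holes, (245,131), (193,186) and (266,205), about 33 mm out and 120° apart. That makes it C, at world (0.573, 0.180).
- The one at (200,360) has holes at 24 mm (B).
- The two on the left have 90° spacing (A and D).

Now the deck frame.

```bash
cat >> h.py <<'E'
def fitdeck(f,p0,yaw0=0.0,verbose=True):
    """p0 rough deck mid; ICP of 4 dof (x,y,z,yaw) with 30deg tilt: lips + hatch/park deck planes via depth render-free distance"""
    pass
def deckR(yaw):
    return R.from_euler("zy",[yaw,-np.pi/6]).as_matrix()
def tool():
    s=manip.get_state(); q=s["eef_rot"]; return np.array(s["position"]),R.from_quat(np.r_[q[1:],q[0]])
def plan(P,Rt):
    p,r=tool(); d=r.inv()*Rt
    rv=np.degrees(d.as_rotvec()); n=int(np.ceil(np.linalg.norm(rv)/7))
    print("turn tot",rv.round(1),"ang",np.linalg.norm(rv).round(1),"rows",n)
    print("shift before turn (cur tool axes) cm",(r.inv().apply(P-p)*100).round(2)," after turn axes",(Rt.inv().apply(P-p)*100).round(2),"dist",np.linalg.norm(P-p).round(3))
E
cat > m2.py <<'E'
from h import *
from scipy.optimize import least_squares
# boxes in deck frame (center, half)
B=[]
def box(x0,x1,y0,y1,z0,z1): B.append((np.array([x0+x1,y0+y1,z0+z1])/2e3,np.array([x1-x0,y1-y0,z1-z0])/2e3))
box(-105,105,-167,7,-60,0); box(-105,-73,-167,173,-60,0); box(73,105,-167,173,-60,0); box(-105,105,153,173,-60,0)
box(-70,70,10,150,-6,2); box(-30,30,72,88,2,42)
box(64,77,-155,161,20,24);box(-77,-64,-155,161,20,24)
def sd(Q):
    ds=[]
    for c,h in B:
        q=abs(Q-c)-h; ds.append(np.linalg.norm(np.maximum(q,0),axis=1)+np.minimum(q.max(1),0))
    return np.min(ds,0)
for c in("scene","side"):
    f=dict(np.load(c+".npz")); C=cloud(f)
    m=(C[...,0]>.35)&(C[...,0]<.8)&(C[...,1]>-.45)&(C[...,1]<.05)&(C[...,2]>.02)&(C[...,2]<.3)
    P=C[m]
    best=None
    for yaw in np.radians([-6,0,6]):
        for y0 in(-.19,-.165,-.14):
          def res(v):
            Q=(P-v[:3])@deckR(v[3]); return np.clip(sd(Q),-.012,.012)
          s=least_squares(res,[.58,y0,.108,yaw],x_scale=[.01,.01,.01,.1],loss="soft_l1",f_scale=.002,diff_step=1e-4)
          if best is None or s.cost<best.cost: best=s
    v=best.x; print(c,best.cost,v[:3].round(4),np.degrees(v[3]).round(2),"med|r|",np.median(abs(res(v))))
    print(" hatch_mid",(v[:3]+deckR(v[3])@[0,.08,.022]).round(4))
E
python3 m2.py
```

```text
scene 0.0625314260337879 [ 0.5695 -0.1741  0.1021] -0.18 med|r| 0.003505738891197374
 hatch_mid [ 0.5587 -0.0941  0.1213]
side 0.05576435407008521 [ 0.5637 -0.1792  0.1019] -0.18 med|r| 0.0024359759845602926
 hatch_mid [ 0.5529 -0.0992  0.1211]
```

```bash
python3 - <<'E'
from h import *
D=deckR(0.0); d=np.array([.5665,-.1765,.102]); H=d+D@[0,.08,.022]
Rt=R.from_matrix(np.c_[D[:,1],-D[:,2],-D[:,0]]); Rt2=Rt*R.from_euler("y",180,degrees=True)
p,r=tool(); print(r.as_matrix().round(2))
for T in(Rt,Rt2): plan(H+D@[0,0,.15],T)
f=manip.grab_frame("wrist"); print((r.inv().apply(np.array(f["origin"])-p)).round(3), (r.inv().as_matrix()@rot(f)).round(2),f["fx"])
E
```

```text
[[ 0.36  0.    0.93]
 [-0.93 -0.    0.36]
 [ 0.   -1.   -0.  ]]
turn tot [  -7.6 -154.3  -41.3] ang 159.9 rows 23
shift before turn (cur tool axes) cm [-41.39  -5.67  41.47]  after turn axes [ 53.44   7.12 -23.65] dist 0.589
turn tot [29.7 20.4 -5.5] ang 36.4 rows 6
shift before turn (cur tool axes) cm [-41.39  -5.67  41.47]  after turn axes [-53.44   7.12  23.65] dist 0.589
[ 0.    -0.18   0.079] [[ 1.    0.    0.  ]
 [ 0.    0.31 -0.95]
 [-0.    0.95  0.31]] 341.9117860019252
```

```bash

python3 -m jog '[{"gripper":8.5,"x":-2.76,"y":-0.38,"z":2.77},{"gripper":8.5,"x":-2.76,"y":-0.38,"z":2.77},{"gripper":8.5,"x":-2.76,"y":-0.38,"z":2.77},{"gripper":8.5,"x":-2.76,"y":-0.38,"z":2.77},{"gripper":8.5,"x":-2.76,"y":-0.38,"z":2.77}]'
python3 -m jog '[{"gripper":8.5,"x":-2.76,"y":-0.38,"z":2.77},{"gripper":8.5,"x":-2.76,"y":-0.38,"z":2.77},{"gripper":8.5,"x":-2.76,"y":-0.38,"z":2.77},{"gripper":8.5,"x":-2.76,"y":-0.38,"z":2.77},{"gripper":8.5,"x":-2.76,"y":-0.38,"z":2.77}]'
python3 -m jog '[{"gripper":8.5,"x":-2.76,"y":-0.38,"z":2.77},{"gripper":8.5,"x":-2.76,"y":-0.38,"z":2.77},{"gripper":8.5,"x":-2.76,"y":-0.38,"z":2.77},{"gripper":8.5,"x":-2.76,"y":-0.38,"z":2.77},{"gripper":8.5,"x":-2.76,"y":-0.38,"z":2.77}]'
python3 -m jog '[{"gripper":8.5,"ax":4.95,"ay":3.4,"az":-0.92},{"gripper":8.5,"ax":4.95,"ay":3.4,"az":-0.92},{"gripper":8.5,"ax":4.95,"ay":3.4,"az":-0.92},{"gripper":8.5,"ax":4.95,"ay":3.4,"az":-0.92},{"gripper":8.5,"ax":4.95,"ay":3.4,"az":-0.92}]'
python3 - <<'E'
from h import *
D=deckR(0.0); d=np.array([.5665,-.1765,.102]); H=d+D@[0,.08,.022]
Rt2=R.from_matrix(np.c_[-D[:,1],-D[:,2],D[:,0]])
plan(H+D@[0,0,.15],Rt2)
E
```

```text
turn tot [29.7 20.4 -5.5] ang 36.4 rows 6
shift before turn (cur tool axes) cm [-41.38  -5.66  41.47]  after turn axes [-53.43   7.11  23.65] dist 0.589schema error: expected keys gripper, x, y, z, ax, ay, az
schema error: expected keys gripper, x, y, z, ax, ay, az
schema error: expected keys gripper, x, y, z, ax, ay, az
schema error: expected keys gripper, x, y, z, ax, ay, az
```

```bash

python3 -m jog '[{"gripper":8.5,"x":-2.76,"y":-0.38,"z":2.77,"ax":0,"ay":0,"az":0},{"gripper":8.5,"x":-2.76,"y":-0.38,"z":2.77,"ax":0,"ay":0,"az":0},{"gripper":8.5,"x":-2.76,"y":-0.38,"z":2.77,"ax":0,"ay":0,"az":0},{"gripper":8.5,"x":-2.76,"y":-0.38,"z":2.77,"ax":0,"ay":0,"az":0},{"gripper":8.5,"x":-2.76,"y":-0.38,"z":2.77,"ax":0,"ay":0,"az":0}]'
python3 -m jog '[{"gripper":8.5,"x":-2.76,"y":-0.38,"z":2.77,"ax":0,"ay":0,"az":0},{"gripper":8.5,"x":-2.76,"y":-0.38,"z":2.77,"ax":0,"ay":0,"az":0},{"gripper":8.5,"x":-2.76,"y":-0.38,"z":2.77,"ax":0,"ay":0,"az":0},{"gripper":8.5,"x":-2.76,"y":-0.38,"z":2.77,"ax":0,"ay":0,"az":0},{"gripper":8.5,"x":-2.76,"y":-0.38,"z":2.77,"ax":0,"ay":0,"az":0}]'
python3 -m jog '[{"gripper":8.5,"x":-2.76,"y":-0.38,"z":2.77,"ax":0,"ay":0,"az":0},{"gripper":8.5,"x":-2.76,"y":-0.38,"z":2.77,"ax":0,"ay":0,"az":0},{"gripper":8.5,"x":-2.76,"y":-0.38,"z":2.77,"ax":0,"ay":0,"az":0},{"gripper":8.5,"x":-2.76,"y":-0.38,"z":2.77,"ax":0,"ay":0,"az":0},{"gripper":8.5,"x":-2.76,"y":-0.38,"z":2.77,"ax":0,"ay":0,"az":0}]'
python3 -m jog '[{"gripper":8.5,"x":0,"y":0,"z":0,"ax":4.95,"ay":3.4,"az":-0.92},{"gripper":8.5,"x":0,"y":0,"z":0,"ax":4.95,"ay":3.4,"az":-0.92},{"gripper":8.5,"x":0,"y":0,"z":0,"ax":4.95,"ay":3.4,"az":-0.92},{"gripper":8.5,"x":0,"y":0,"z":0,"ax":4.95,"ay":3.4,"az":-0.92},{"gripper":8.5,"x":0,"y":0,"z":0,"ax":4.95,"ay":3.4,"az":-0.92}]'
cat > pl.py <<'E'
from h import *
D=deckR(0.0); d=np.array([.5665,-.1765,.102]); H=d+D@[0,.08,.022]
Rt2=R.from_matrix(np.c_[-D[:,1],-D[:,2],D[:,0]])
plan(H+D@[0,0,.15],Rt2)
E
python3 pl.py
```

```text
t: 1.17
position: [0.3209, -0.4509, 0.2135]
eef_rot: [-0.582, 0.582, -0.401, 0.401]
force: [1.2, 0.4, 0.3]
gripper_width: 0.0849
t: 1.58
position: [0.4013, -0.2726, 0.2328]
eef_rot: [-0.582, 0.582, -0.401, 0.402]
force: [1.8, 0.3, 0.6]
gripper_width: 0.0847
t: 2.0
position: [0.4817, -0.0943, 0.2519]
eef_rot: [0.582, -0.582, 0.401, -0.402]
force: [0.8, -0.6, 0.5]
gripper_width: 0.0849
t: 2.42
position: [0.4812, -0.0967, 0.2522]
eef_rot: [0.611, -0.392, 0.363, -0.584]
force: [-0.4, 1.0, -0.9]
gripper_width: 0.0852
turn tot [ 4.6  3.2 -0.7] ang 5.6 rows 1
shift before turn (cur tool axes) cm [-0.03  0.08 -0.12]  after turn axes [-0.02  0.07 -0.13] dist 0.001
```

```bash

python3 -m jog '[{"gripper":8.5,"x":0,"y":0,"z":0,"ax":4.6,"ay":3.2,"az":-0.7},{"gripper":8.5,"x":0,"y":0,"z":0,"ax":0,"ay":0,"az":0},{"gripper":8.5,"x":0,"y":0,"z":0,"ax":0,"ay":0,"az":0},{"gripper":8.5,"x":0,"y":0,"z":0,"ax":0,"ay":0,"az":0},{"gripper":8.5,"x":0,"y":0,"z":0,"ax":0,"ay":0,"az":0}]'
cat > m3.py <<'E'
from h import *
import sys
f=manip.grab_frame("wrist"); np.savez("wrist.npz",**f); C=cloud(f)
cv2.imwrite("pics/w_%s.png"%sys.argv[1],cv2.cvtColor(f["img"],cv2.COLOR_RGB2BGR))
D=deckR(0.0); d=np.array([.5665,-.1765,.102])
Q=(C-d)@D; ok=f["z_map"]>0
hsv=cv2.cvtColor(f["img"],cv2.COLOR_RGB2HSV)
dark=hsv[...,2]<60
m=ok&dark&(abs(Q[...,0])<.05)&(abs(Q[...,1]-.08)<.03)&(Q[...,2]>.036)&(Q[...,2]<.06)
r=Q[m][:,:2].astype(np.float32); print("rib top n",len(r),cv2.minAreaRect(r),"z",np.median(Q[m][:,2]), "minmax",r.min(0),r.max(0))
pl=ok&(abs(Q[...,0])<.055)&(abs(Q[...,1]-.08)<.055)&(abs(Q[...,2]-.002)<.01)&~dark
P=C[pl]; c=P.mean(0); N=np.linalg.svd(P-c,full_matrices=False)[2][2]; N*=np.sign(N[2])
print("plate n",len(P),"normal",N.round(4),"tilt",np.degrees(np.arccos(N[2])).round(2),"yaw",np.degrees(np.arctan2(-N[1],-N[0])).round(2),"z in deck",np.median(Q[pl][:,2]))
E
python3 m3.py 1; python3 pl.py
```

```text
t: 2.83
position: [0.4827, -0.096, 0.2521]
eef_rot: [0.613, -0.356, 0.354, -0.61]
force: [0.0, -0.3, -0.1]
gripper_width: 0.0852
rib top n 1058 ((-0.007627449929714203, 0.0807160884141922), (0.0152006596326828, 0.059630509465932846), 89.86305236816406) z 0.04882218811797924 minmax [-0.03743593  0.07316726] [0.02217303 0.08838151]
plate n 9565 normal [-4.990e-01  7.000e-04  8.666e-01] tilt 29.94 yaw -0.08 z in deck 0.0009272619741533226
turn tot [ 0.3  0.2 -0.2] ang 0.4 rows 1
shift before turn (cur tool axes) cm [ 0.04 -0.02 -0.23]  after turn axes [ 0.04 -0.02 -0.23] dist 0.002
```

View pics/w_1.png

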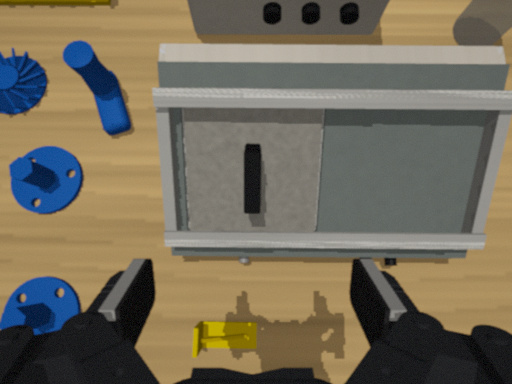

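The wrist view shows the grey hatch seated at (185–323, 107–233), with its black rib at (252,178). The rib top measures 60 x 15 mm, matching the spec, and there are no obstacles around it. Next I'll get the lip positions and plan the grasp.

```bash
python3 - <<'E'
from h import *
f=dict(np.load("wrist.npz")); C=cloud(f); D=deckR(0.0); d=np.array([.5665,-.1765,.102]); Q=((C-d)@D)[f["z_map"]>0]
m=(Q[:,2]>.017)&(Q[:,2]<.027)&(Q[:,1]>-.14)&(Q[:,1]<.14)
for s in(1,-1):
    x=Q[m&(s*Q[:,0]>.03)&(s*Q[:,0]<.11)]; print(s,len(x),np.percentile(x[:,0],[1,5,50,95,99]).round(4),np.median(x[:,2]).round(4))
for lo,hi in((-.14,-.05),(.1,.14)):
  for s in (1,-1):
    x=Q[m&(s*Q[:,0]>.03)&(s*Q[:,0]<.11)&(Q[:,1]>lo)&(Q[:,1]<hi)]; print(lo,s,np.percentile(x[:,0],[3,97]).round(4))
p,r=tool(); print("tcp deck",((p-d)@D).round(4))
Rt2=R.from_matrix(np.c_[-D[:,1],-D[:,2],D[:,0]])
plan(d+D@[-.0076,.0807,.050],Rt2);plan(d+D@[-.0076,.0807,.008],Rt2)
E
```

```text
1 5788 [0.0584 0.0592 0.067  0.0746 0.0754] 0.0229
-1 4233 [-0.0867 -0.0857 -0.0771 -0.0696 -0.069 ] 0.023
-0.14 1 [0.0587 0.0748]
-0.14 -1 [-0.0866 -0.0699]
0.1 1 [0.059  0.0759]
0.1 -1 [-0.0853 -0.0688]
tcp deck [0.0023 0.0804 0.1718]
turn tot [ 0.3  0.2 -0.2] ang 0.4 rows 1
shift before turn (cur tool axes) cm [ 1.000e-02  1.219e+01 -9.200e-01]  after turn axes [-0.03 12.18 -0.99] dist 0.122
turn tot [ 0.3  0.2 -0.2] ang 0.4 rows 1
shift before turn (cur tool axes) cm [ 0.02 16.39 -0.9 ]  after turn axes [-0.03 16.38 -0.99] dist 0.164
```

```bash

python3 -m jog '[{"gripper":8.5,"x":0,"y":2.5,"z":-0.2,"ax":0.3,"ay":0.2,"az":-0.2},{"gripper":8.5,"x":0,"y":2.5,"z":-0.2,"ax":0,"ay":0,"az":0},{"gripper":8.5,"x":0,"y":2.5,"z":-0.2,"ax":0,"ay":0,"az":0},{"gripper":8.5,"x":0,"y":2.5,"z":-0.2,"ax":0,"ay":0,"az":0},{"gripper":8.5,"x":0,"y":2.4,"z":-0.2,"ax":0,"ay":0,"az":0}]'
python3 -m jog '[{"gripper":8.5,"x":0,"y":1.5,"z":0,"ax":0,"ay":0,"az":0},{"gripper":8.5,"x":0,"y":1.5,"z":0,"ax":0,"ay":0,"az":0},{"gripper":8.5,"x":0,"y":1.0,"z":0,"ax":0,"ay":0,"az":0},{"gripper":4,"x":0,"y":0,"z":0,"ax":0,"ay":0,"az":0},{"gripper":0,"x":0,"y":0,"z":0,"ax":0,"ay":0,"az":0}]' 60
python3 -m jog '[{"gripper":0,"x":0,"y":0,"z":0,"ax":0,"ay":0,"az":0},{"gripper":0,"x":0,"y":0,"z":0,"ax":0,"ay":0,"az":0},{"gripper":0,"x":0,"y":0,"z":0,"ax":0,"ay":0,"az":0},{"gripper":0,"x":0,"y":0,"z":0,"ax":0,"ay":0,"az":0},{"gripper":0,"x":0,"y":0,"z":0,"ax":0,"ay":0,"az":0}]' 60
python3 - <<'E'
from h import *
D=deckR(0.0); d=np.array([.5665,-.1765,.102]);p,r=tool(); print("tcp deck",((p-d)@D).round(4),manip.get_state()["gripper_width"])
E
```

```text
t: 3.3
position: [0.5111, -0.0889, 0.1798]
eef_rot: [0.617, -0.352, 0.364, -0.603]
force: [-0.2, 1.0, 0.4]
gripper_width: 0.0849
t: 3.72
position: [0.5293, -0.0886, 0.1581]
eef_rot: [0.615, -0.353, 0.37, -0.599]
force: [-0.1, -0.2, 0.1]
gripper_width: 0.0634
t: 4.13
position: [0.5284, -0.0889, 0.1585]
eef_rot: [0.616, -0.354, 0.369, -0.599]
force: [-0.3, -0.0, -0.5]
gripper_width: 0.0008
tcp deck [-0.0047  0.0876  0.068 ] 0.0008378191595587636
```

```bash
python3 - <<'E'
from h import *
s=manip.get_state(); print(s["t"],np.round(s["joints"],3)); p,r=tool(); print(r.as_matrix().round(3))
E
```

```text
4.1333 [ 0.028  0.242  0.162  2.335 -1.086  0.172 -0.352]
[[ 0.009  0.476  0.879]
 [-1.     0.031 -0.006]
 [-0.03  -0.879  0.476]]
```

```bash
cat >> h.py <<'E'
import json
def log():
    s=manip.get_state(); open("log.jsonl","a").write(json.dumps([list(map(float,s[k])) for k in("joints","position","eef_rot")])+"\n")
E
python3 - <<'E'
import json
open("log.jsonl","w").write(json.dumps([[1.123,.576,.025,1.437,-.015,1.129,-.057],[.24014874,-.630855,.19434658],[-0.58216561,0.58220991,-0.40130172,0.40133746]])+"\n")
from h import *
log()
import itertools
L=[json.loads(l) for l in open("log.jsonl")]
T=[R.from_quat(np.r_[q[1:],q[0]]) for _,_,q in L]
for s in itertools.product([1,-1],repeat=7):
    A=[R.from_euler("ZYZYZYZ",np.array(s)*j) if 0 else np.prod([R.from_euler(a,k*v) for a,k,v in zip("zyzyzyz",s,j)]) for j,_,_ in L]
    # Rz(o1) A Rtool = T : solve o1 scan, Rtool from sample 0
    for o in np.radians(np.arange(-180,180,5)):
        Z=R.from_euler("z",o); t0=(Z*A[0]).inv()*T[0]; e=((Z*A[1]*t0).inv()*T[1]).magnitude()
        # tool y must be flange axis
        if e<.03: print(s,np.degrees(o).round(),e.round(4),t0.as_matrix().round(2).tolist())
E
```

```text
Traceback (most recent call last):
AttributeError: 'float' object has no attribute 'round'
```

```bash
L='from h import *; log(); print(np.round(manip.get_state()["joints"],3))'
python3 -m jog '[{"gripper":8.5,"x":0,"y":-3,"z":0,"ax":0,"ay":0,"az":0},{"gripper":8.5,"x":0,"y":-3,"z":0,"ax":0,"ay":0,"az":0},{"gripper":8.5,"x":0,"y":-3,"z":0,"ax":0,"ay":0,"az":0},{"gripper":8.5,"x":0,"y":-3,"z":0,"ax":0,"ay":0,"az":0},{"gripper":8.5,"x":0,"y":-1,"z":0,"ax":0,"ay":0,"az":0}]'; python3 -c "$L"
python3 -m jog '[{"gripper":8.5,"x":0,"y":0,"z":0,"ax":-6,"ay":0,"az":0},{"gripper":8.5,"x":0,"y":0,"z":0,"ax":-6,"ay":0,"az":0},{"gripper":8.5,"x":0,"y":0,"z":0,"ax":-6,"ay":0,"az":0},{"gripper":8.5,"x":0,"y":0,"z":0,"ax":-6,"ay":0,"az":0},{"gripper":8.5,"x":0,"y":0,"z":0,"ax":-6,"ay":0,"az":0}]';python3 -c "$L"
python3 -m jog '[{"gripper":8.5,"x":0,"y":0,"z":0,"ax":0,"ay":0,"az":6},{"gripper":8.5,"x":0,"y":0,"z":0,"ax":0,"ay":0,"az":6},{"gripper":8.5,"x":0,"y":0,"z":0,"ax":0,"ay":0,"az":6},{"gripper":8.5,"x":0,"y":0,"z":0,"ax":0,"ay":0,"az":6},{"gripper":8.5,"x":0,"y":0,"z":0,"ax":0,"ay":0,"az":6}]';python3 -c "$L"
```

```text
t: 4.55
position: [0.4804, -0.0896, 0.2528]
eef_rot: [0.618, -0.353, 0.367, -0.598]
force: [1.7, 0.4, 0.1]
gripper_width: 0.0613
[-0.45  -0.01   0.643  2.279 -0.313  0.4   -1.11 ]
t: 4.97
position: [0.4812, -0.0886, 0.2519]
eef_rot: [0.505, -0.503, 0.51, -0.481]
force: [0.7, -0.1, -0.0]
gripper_width: 0.085
[-0.367  0.315  0.649  1.808 -0.234  1.125 -1.186]
t: 5.38
position: [0.4816, -0.0893, 0.2517]
eef_rot: [0.615, -0.351, 0.622, -0.334]
force: [-0.4, 0.6, -1.0]
gripper_width: 0.0851
[ 0.128  0.476  0.52   1.723 -0.656  1.444 -0.682]
```

```bash
cat > fk.py <<'E'
from h import *
from scipy.optimize import least_squares
import itertools,os
LO=np.array([-2.76,-.34,-1.52,.19,-1.09,.17,-2.82]);HI=np.array([2.76,2.15,1.57,2.46,4.23,1.99,2.82])
def fk(j,s,v):
    # v: o1, tool rotvec(3), then translations: base z, [x,z] after each y-joint segment, tool
    o=v[0]; r=R.from_euler("z",o); p=np.array([0,0,v[4]]); k=5
    for i,a in enumerate("zyzyzyz"):
        r=r*R.from_euler(a,s[i]*j[i])
        if i in(2,4): 
            p=p+r.apply([v[k],0,v[k+1]]); k+=2
        if i==3: p=p+r.apply([v[k],0,0]); k+=1
        if i==5: p=p+r.apply([v[k],0,0]); k+=1
    p=p+r.apply([0,0,v[k]])
    return p,r*R.from_rotvec(v[1:4])
def fit():
    L=[json.loads(l) for l in open("log.jsonl")]
    T=[R.from_quat(np.r_[q[1:],q[0]]) for _,_,q in L]; best=None
    for s in itertools.product([1,-1],repeat=7):
        if s[1]<0: continue
        A=[np.prod([R.from_euler(a,k*v) for a,k,v in zip("zyzyzyz",s,j)]) for j,_,_ in L]
        for o in np.radians(np.arange(-180,180,10)):
            Z=R.from_euler("z",o); t0=(Z*A[0]).inv()*T[0]
            e=np.linalg.norm([((Z*a*t0).inv()*t).magnitude() for a,t in zip(A,T)])
            if best is None or e<best[0]: best=(e,s,o,t0)
    e,s,o,t0=best
    def res(v):
        out=[]
        for (j,p,_),t in zip(L,T):
            P,Q=fk(j,s,v); out+=list(P-p)+list(.3*(Q.inv()*t).as_rotvec())
        return np.array(out)
    v0=np.r_[o,t0.as_rotvec(),.34,0,.4,0,0,.4,0,.3]
    r=least_squares(res,v0); return s,r.x,np.abs(res(r.x).reshape(-1,6)).max(1),e
if __name__=="__main__":
    s,v,e,e0=fit(); print(s,e0,v.round(4),"err",e.round(4)); np.savez("fk.npz",s=s,v=v)
    print(R.from_rotvec(v[1:4]).as_matrix().round(2))
E
python3 fk.py
```

```text
(-1, 1, -1, 1, -1, 1, -1) 0.0008837406954619987 [-0.0687  0.0831  2.1859  2.2046  0.3052  0.0144  0.5821  0.0354 -0.0245
  0.3991  0.0109  0.4113] err [0.0039 0.006  0.0069 0.0043 0.0085]
[[-1.    0.01  0.06]
 [ 0.06 -0.01  1.  ]
 [ 0.01  1.    0.01]]
```

```bash
cat > fk2.py <<'E'
from h import *
s=[-1,1,-1,1,-1,1,-1]
L=[json.loads(l) for l in open("log.jsonl")]
T=[R.from_quat(np.r_[q[1:],q[0]]) for _,_,q in L]
def frames(j,o=0.0):
    r=R.from_euler("z",o);out=[r]
    for i,a in enumerate("zyzyzyz"): r=r*R.from_euler(a,s[i]*j[i]); out.append(r)
    return out
# orientation-only check, o=0
t=[frames(j)[-1].inv()*q for (j,_,_),q in zip(L,T)]
m=R.concatenate(t).mean(); print("tool",m.as_matrix().round(3).tolist(),[round(float(np.degrees((m.inv()*x).magnitude())),2) for x in t])
# linear LSQ for positions: base z, and per-frame offsets
cols="base z; f1 x; f3 x,z ; f4 x; f5 x,z; f6 x; f7 z"
for name,sel in {"srs":[(0,2),(3,2),(5,2),(7,2)],"+elbow":[(0,2),(3,0),(3,2),(4,0),(5,2),(7,2)],"+wrist":[(0,2),(3,2),(5,2),(6,0),(7,2)],"+f1":[(0,2),(1,0),(3,2),(5,2),(7,2)],"elb+wr":[(0,2),(3,0),(3,2),(4,0),(5,2),(6,0),(7,2)],"+y":[(0,2),(2,1),(3,2),(4,1),(5,2),(6,1),(7,2)],"b":[(0,0),(0,1),(0,2),(3,2),(5,2),(7,2)]}.items():
    A=np.vstack([np.stack([fr[i].as_matrix()[:,k] for i,k in sel],1) for fr in [frames(j) for j,_,_ in L]]); b=np.hstack([p for _,p,_ in L])
    x,*_=np.linalg.lstsq(A,b,rcond=None); print(name,x.round(4),np.abs(A@x-b).reshape(-1,3).max(1).round(4))
E
python3 fk2.py
```

```text
tool [[-1.0, -0.0, 0.0], [0.0, 0.0, 1.0], [-0.0, 1.0, -0.0]] [0.02, 0.01, 0.01, 0.01, 0.01]
srs [0.3312 0.5059 0.4312 0.3576] [0.0382 0.0401 0.038  0.0216 0.0084]
+elbow [0.3412 0.0397 0.4945 0.0162 0.4034 0.3487] [0.0357 0.0383 0.0362 0.0164 0.0085]
+wrist [ 0.326   0.4955  0.396  -0.0371  0.3644] [0.0379 0.0175 0.0268 0.0182 0.019 ]
+f1 [ 0.3177 -0.0697  0.5984  0.4682  0.4131] [0.0435 0.0383 0.0039 0.0051 0.0122]
elb+wr [ 3.244e-01  4.500e-03  4.942e-01 -2.000e-04  3.930e-01 -3.560e-02
  3.620e-01] [0.0374 0.0165 0.0269 0.0181 0.0192]
+y [ 2.668e-01 -1.510e-02  5.873e-01 -3.140e-02  3.913e-01 -5.000e-04
  3.982e-01] [0.0001 0.0001 0.0001 0.     0.    ]
b [-0.0147 -0.0387  0.3321  0.5416  0.4063  0.4104] [0.0227 0.0061 0.0045 0.013  0.0069]
```

```bash
cat > ik.py <<'E'
from h import *
from scipy.optimize import least_squares
S=np.array([-1,1,-1,1,-1,1,-1]); LO=np.array([-2.76,-.34,-1.52,.19,-1.09,.17,-2.82]);HI=np.array([2.76,2.15,1.57,2.46,4.23,1.99,2.82])
TM=R.from_matrix([[-1,0,0],[0,0,1],[0,1,0]])
OFF={0:[0,0,.2668],2:[0,-.0151,0],3:[0,0,.5873],4:[0,-.0314,0],5:[0,0,.3913],6:[0,-.0005,0],7:[0,0,.3982]}
def FK(j):
    r=R.identity(); p=np.array(OFF[0])
    for i,a in enumerate("zyzyzyz",1):
        r=r*R.from_euler(a,S[i-1]*j[i-1])
        if i in OFF: p=p+r.apply(OFF[i])
    return p,r*TM
MID=(LO+HI)/2;HW=(HI-LO)/2
def IK(P,Rt,j0,reg=.0,ref=None):
    ref=j0 if ref is None else ref
    def f(j):
        p,r=FK(j); return np.r_[(p-P)*10,(r.inv()*Rt).as_rotvec()*3,reg*(j-ref)]
    s=least_squares(f,np.clip(j0,LO+1e-3,HI-1e-3),bounds=(LO,HI)); e=f(s.x)[:6]; return s.x,np.abs(e).max()
def margin(j): return np.min(np.minimum(j-LO,HI-j))
D=deckR(0.0); d=np.array([.5665,-.1765,.102])+D@[-.0054,0,-.001]
RA=R.from_matrix(np.c_[-D[:,1],-D[:,2],D[:,0]]); RB=RA*R.from_euler("y",180,degrees=True)
E
python3 - <<'E'
from ik import *
p,r=tool(); a,b=FK(manip.get_state()["joints"]); print("check",a-p,(b.inv()*r).magnitude())
rng=np.random.default_rng(1)
for nm,pos in {"grasp":[-.002,.08,.008],"slid":[0,-.07,.02],"above":[0,.08,.15],"place":[0,.08,.0]}.items():
  for rn,Rt in (("A",RA),("B",RB)):
    sols=[]
    for k in range(60):
        j,e=IK(d+D@pos,Rt,rng.uniform(LO,HI))
        if e<1e-3: sols.append((margin(j),j))
    sols.sort(key=lambda x:-x[0]); print(nm,rn,len(sols))
    for m,j in sols[:4]: print("   ",round(m,2),j.round(2))
E
```

```text
check [-6.00059161e-05 -1.15767484e-04 -1.53276005e-05] 4.079219866531555e-16
grasp A 27
    0.08 [-0.1   0.41  0.33  2.38  4.12  0.26  0.72]
    0.07 [-0.07  0.4   0.29  2.38  4.08  0.24  0.76]
    0.06 [-0.15  0.42  0.4   2.38  4.17  0.29  0.67]
    0.05 [-0.16  0.42  0.41  2.38  4.18  0.29  0.67]
grasp B 38
    0.12 [ 1.02  0.72 -1.39  2.34  1.64  0.75  0.08]
    0.12 [ 1.02  0.72 -1.38  2.34  1.64  0.74  0.07]
    0.12 [ 1.02  0.71 -1.37  2.34  1.64  0.73  0.07]
    0.12 [ 1.01  0.7  -1.36  2.34  1.65  0.72  0.07]
slid A 15
    0.23 [ 1.26  0.64 -1.14  2.19  1.35  0.4  -2.43]
    0.22 [ 1.33  0.72 -1.3   2.19  1.4   0.54 -2.47]
    0.22 [ 1.25  0.63 -1.13  2.19  1.35  0.39 -2.43]
    0.2 [ 1.24  0.62 -1.1   2.19  1.33  0.37 -2.42]
slid B 21
    0.27 [ 1.3   0.68 -1.23  2.19  1.38  0.47  0.69]
    0.26 [ 1.28  0.65 -1.18  2.19  1.36  0.43  0.7 ]
    0.23 [ 1.26  0.64 -1.14  2.19  1.35  0.4   0.71]
    0.16 [ 1.35  0.76 -1.36  2.19  1.41  0.6   0.66]
above A 30
    0.12 [ 1.31  0.15 -1.25  2.3   0.33  0.29 -1.77]
    0.12 [ 1.3   0.14 -1.25  2.3   0.32  0.29 -1.76]
    0.12 [-0.81  0.07  1.07  2.34 -0.62  0.31 -0.79]
    0.12 [-0.83  0.07  1.09  2.34 -0.63  0.31 -0.77]
above B 40
    0.14 [ 1.4   0.19 -1.38  2.3   0.51  0.32  1.19]
    0.12 [-0.72  0.06  0.96  2.34 -0.57  0.3   2.3 ]
    0.12 [-0.79  0.06  1.03  2.34 -0.6   0.3   2.34]
    0.12 [-0.55  0.05  0.77  2.34 -0.5   0.29  2.22]
place A 18
    0.09 [-0.11  0.43  0.34  2.37  4.09  0.27  0.74]
    0.07 [-0.05  0.42  0.25  2.37  4.01  0.24  0.83]
    0.06 [ 0.58  0.44 -0.6   2.35  2.09  0.23  2.75]
    0.04 [ 0.54  0.43 -0.55  2.35  2.16  0.21  2.68]
place B 32
    0.12 [ 0.97  0.67 -1.26  2.34  1.69  0.65  0.03]
    0.12 [ 0.96  0.66 -1.26  2.34  1.69  0.64  0.03]
    0.12 [ 0.95  0.65 -1.23  2.34  1.7   0.62  0.02]
    0.12 [ 0.93  0.63 -1.18  2.34  1.71  0.58  0.01]
```

```bash
cat > sim.py <<'E'
from ik import *
VM=.7*np.array([2.22,2.22,3.01,3.01,3.14,3.14,3.14])/12
def sim(j,rows,mid=0.0,cmd=None):
    """rows: list of (n,[x,y,z cm],[ax,ay,az deg]); returns joints,err"""
    p,r=FK(j) if cmd is None else cmd
    for n,t,a in rows:
        for _ in range(n):
            p=p+r.apply(np.array(t)/100); r=r*R.from_rotvec(np.radians(a))
            for it in range(6):
                q,rr=FK(j); e=np.r_[p-q,(r*rr.inv()).as_rotvec()*.3]
                J=np.zeros((6,7))
                for k in range(7):
                    h=np.zeros(7);h[k]=1e-5; q2,r2=FK(j+h); J[:,k]=np.r_[q2-q,(r2*rr.inv()).as_rotvec()*.3]/1e-5
                Ji=J.T@np.linalg.inv(J@J.T+1e-6*np.eye(6)); N=np.eye(7)-Ji@J
                dj=Ji@e
                if it==0 and mid: dj=dj+N@(mid*(MID-j)/HW**2)
                j=np.clip(j+dj,LO+.002,HI-.002)
    q,rr=FK(j); return j,np.linalg.norm(q-p),np.degrees((rr.inv()*r).magnitude())
E
python3 - <<'E'
from sim import *
j0=np.array([1.123,.576,.025,1.437,-.015,1.129,-.057])
seqs=[[(15,[-2.76,-.38,2.77],[0,0,0])],[(5,[0,0,0],[4.95,3.4,-.92]),(1,[0,0,0],[4.6,3.2,-.7])],[(5,[0,2.5,-.2],[0,0,0]),(3,[0,1.3,0],[0,0,0])]]
for mid in(0,.01,.03,.1):
    j=j0
    for s in seqs: j,e,a=sim(j,s,mid); print(mid,j.round(3),round(e,4),round(float(a),2))
# step: from logged 3rd (retreat) through the two turns
L=[json.loads(l) for l in open("log.jsonl")]
for i,s in ((2,[(5,[0,0,0],[-6,0,0])]),(3,[(5,[0,0,0],[0,0,6])])):
    for mid in(0,.003,.01,.03): print(i,mid,sim(np.array(L[i][0]),s,mid)[0].round(3),"actual",np.round(L[i+1][0],3))
E
```

```text
0 [ 0.23   0.252 -0.166  1.815  0.046  1.079 -1.16 ] 0.0 0.0
0 [ 0.325  0.006 -0.152  2.28  -0.253  0.354 -1.18 ] 0.0 0.0
0 [ 0.364  0.355 -0.291  2.359 -0.514  0.172 -0.928] 0.1024 14.74
0.01 [ 0.229  0.252 -0.164  1.815  0.046  1.079 -1.159] 0.0 0.0
0.01 [ 0.321  0.006 -0.149  2.28  -0.253  0.354 -1.18 ] 0.0 0.0
0.01 [ 0.366  0.356 -0.293  2.359 -0.525  0.172 -0.916] 0.1025 14.75
0.03 [ 0.227  0.252 -0.161  1.815  0.045  1.079 -1.158] 0.0 0.0
0.03 [ 0.315  0.006 -0.142  2.28  -0.253  0.354 -1.18 ] 0.0 0.0
0.03 [ 0.369  0.356 -0.298  2.359 -0.547  0.172 -0.895] 0.1027 14.78
0.1 [ 0.219  0.252 -0.152  1.815  0.042  1.079 -1.155] 0.0 0.0
0.1 [ 0.293  0.006 -0.12   2.281 -0.254  0.354 -1.179] 0.0 0.0
0.1 [ 0.381  0.356 -0.313  2.359 -0.614  0.172 -0.828] 0.1035 14.89
2 0 [-0.369  0.31   0.653  1.812 -0.234  1.121 -1.186] actual [-0.367  0.315  0.649  1.808 -0.234  1.125 -1.186]
2 0.003 [-0.367  0.31   0.651  1.812 -0.233  1.121 -1.187] actual [-0.367  0.315  0.649  1.808 -0.234  1.125 -1.186]
2 0.01 [-0.364  0.309  0.646  1.812 -0.231  1.12  -1.189] actual [-0.367  0.315  0.649  1.808 -0.234  1.125 -1.186]
2 0.03 [-0.354  0.306  0.631  1.812 -0.226  1.119 -1.196] actual [-0.367  0.315  0.649  1.808 -0.234  1.125 -1.186]
3 0 [ 0.122  0.476  0.522  1.72  -0.651  1.446 -0.691] actual [ 0.128  0.476  0.52   1.723 -0.656  1.444 -0.682]
3 0.003 [ 0.124  0.476  0.52   1.72  -0.65   1.446 -0.692] actual [ 0.128  0.476  0.52   1.723 -0.656  1.444 -0.682]
3 0.01 [ 0.127  0.475  0.515  1.72  -0.649  1.444 -0.694] actual [ 0.128  0.476  0.52   1.723 -0.656  1.444 -0.682]
3 0.03 [ 0.135  0.473  0.501  1.719 -0.644  1.441 -0.7  ] actual [ 0.128  0.476  0.52   1.723 -0.656  1.444 -0.682]
```

```bash
cat > fs.py <<'E'
from ik import *
def rz(t): c,s=np.cos(t),np.sin(t); return np.array([[c,-s,0],[s,c,0],[0,0,1]])
def ry(t): c,s=np.cos(t),np.sin(t); return np.array([[c,0,s],[0,1,0],[-s,0,c]])
TMm=TM.as_matrix(); OF={k:np.array(v) for k,v in OFF.items()}
def fkj(j):
    r=np.eye(3);p=OF[0].copy();ax=[];org=[]
    for i in range(7):
        ax.append(S[i]*(r[:,2] if i%2==0 else r[:,1])); org.append(p)
        r=r@(rz if i%2==0 else ry)(S[i]*j[i])
        if i+1 in OF: p=p+r@OF[i+1]
    ax=np.array(ax);org=np.array(org)
    return p,r@TMm,np.vstack([np.cross(ax,p-org).T,ax.T*.3])
def rv(M): return cv2.Rodrigues(M)[0].ravel()
def RV(v): return cv2.Rodrigues(np.asarray(v,float))[0]
def step(j,p,r,it=3):
    for _ in range(it):
        q,rr,J=fkj(j); e=np.r_[p-q,rv(r@rr.T)*.3]; j=np.clip(j+J.T@np.linalg.solve(J@J.T+1e-6*np.eye(6),e),LO+.002,HI-.002)
    return j
def go(j,p,r,P,Rt,mm,rec=None,rate=6.0,sp=.03):
    """straight to pose; returns joints, new cmd"""
    dv=rv(r.T@Rt); n=max(1,int(np.ceil(max(np.degrees(np.linalg.norm(dv))/rate,np.linalg.norm(P-p)/sp)))); dp=(P-p)/n
    for k in range(n):
        p=p+dp; r=r@RV(dv/n); j=step(j,p,r,2); mm=min(mm,margin(j))
    j=step(j,p,r,3); q,rr,_=fkj(j); e=np.linalg.norm(q-p)+np.linalg.norm(rv(r@rr.T))*.3
    return j,p,r,mm,e,n
E
cat > search.py <<'E'
from fs import *
j0=np.array(manip.get_state()["joints"]); p0,r0,_=fkj(j0)
pos=lambda v:d+D@np.array(v,float)
rng=np.random.default_rng(0); best=[]
import time; t=time.time()
while time.time()-t<150:
    Rt=(RB if rng.random()<.75 else RA).as_matrix()
    a=rng.normal(size=3)*np.radians(60); Pm=np.array([rng.uniform(.45,.65),rng.uniform(-.3,.1),rng.uniform(.3,.45)])
    try:
        j,p,r,m,e,n1=go(j0,p0,r0,Pm,r0@RV(a),1)
        if e>.01 or m<.02: continue
        j,p,r,m,e2,n2=go(j,p,r,pos([0,.08,.16]),Rt,m)
        if e2>.005: continue
        j,p,r,m,e3,n3=go(j,p,r,pos([0,.08,.006]),Rt,m)
        if e3>.002: continue
        jg=j
        j,p,r,m,e4,n4=go(j,p,r,pos([0,.08,.022]),Rt,m); j,p,r,m,e4,n4=go(j,p,r,pos([0,-.07,.022]),Rt,m)
        if e4>.002: continue
        best.append((m,n1+n2,Rt[0,2]>0,np.degrees(a).round(0),Pm.round(2),jg.round(2),j.round(2)))
    except Exception as ex: pass
best.sort(key=lambda x:-x[0]); print(len(best))
for b in best[:8]: print(b)
E
python3 search.py
```

```text
0
```

```bash
nproc; cat > search2.py <<'E'
from fs import *
import time,sys
from multiprocessing import Pool
pos=lambda v:d+D@np.array(v,float)
W=[pos([0,.08,.16]),pos([0,.08,.006]),pos([0,.08,.022]),pos([0,-.07,.022])]
def ev(j0,x,Rt,full=False):
    j=j0;p,r,_=fkj(j0);m=1;c=0;n=0;ns=[]
    for q in x.reshape(-1,7):
        P,Q,_=fkj(np.clip(q,LO,HI)); c+=20*max(0,.24-P[2])+20*max(0,np.hypot(*P[:2])-.75)
        j,p,r,m,e,k=go(j,p,r,P,Q,m); c+=e; n+=k
    for w in W[:2]:
        j,p,r,m,e,k=go(j,p,r,w,Rt,m); c+=2*e; n+=k
    jg=j; 
    for w in W[2:]:
        j,p,r,m,e,k=go(j,p,r,w,Rt,m); c+=e
    c+=3*max(0,.05-m)+.0005*n
    return (c,m,n,jg,j)
def work(seed):
    rng=np.random.default_rng(seed); t=time.time(); best=None
    Rt=(RB if seed%4 else RA).as_matrix(); nw=1+seed%3
    while time.time()-t<130:
        # goal
        while 1:
            jG,e=IK(W[1],R.from_matrix(Rt),rng.uniform(LO,HI))
            if e<1e-3 and jG[4]>1: break
        f=np.arange(1,nw+1)/(nw+1); x=np.concatenate([J0+(jG-J0)*a for a in f]); c=ev(J0,x,Rt); sg=.3; t1=time.time(); fail=0
        while time.time()-t1<25 and sg>.02:
            y=x+rng.normal(size=x.size)*sg*(rng.random(x.size)<.5); c2=ev(J0,y,Rt)
            if c2[0]<c[0]: x,c=y,c2; sg*=1.2; fail=0
            else: fail+=1; sg*=.985
        if best is None or c[0]<best[0]: best=(c[0],c[1],c[2],c[3],c[4],x,Rt)
    return best
J0=np.array(manip.get_state()["joints"])
if __name__=="__main__":
    import os; N=os.cpu_count(); cv2.setNumThreads(1)
    with Pool(N) as pl: out=pl.map(work,range(1,N+1) if N>3 else range(1,5))
    out.sort(key=lambda b:b[0])
    for b in out[:4]: print(round(b[0],4),round(b[1],3),b[2],b[3].round(2),b[4].round(2),"wp",b[5].reshape(-1,7).round(2).tolist())
    import pickle; pickle.dump(out,open("s2.pkl","wb"))
E
OMP_NUM_THREADS=1 python3 search2.py
```

```text
4
0.209 0.002 68 [ 0.85  0.54 -1.02  2.34  1.75  0.44 -0.04] [ 1.13  0.53 -0.91  2.2   1.2   0.23  0.84] wp [[-0.27, -0.25, 0.55, 1.75, 0.32, 1.62, -1.2], [0.18, 1.1, -0.09, 2.55, 1.36, 2.05, -2.03], [0.67, -0.81, -0.4, 2.36, 0.91, 1.03, 0.65]]
0.2106 0.002 80 [ 0.74  0.47 -0.83  2.35  1.87  0.32 -0.16] [ 1.05  0.5  -0.78  2.2   1.05  0.17  0.99] wp [[-2.52, -1.23, 0.24, 0.09, 2.47, 2.1, -2.46], [-0.18, -1.13, -0.43, 2.06, -0.48, -4.31, -1.3]]
0.2497 0.002 66 [ 0.6   0.43 -0.63  2.35  2.02  0.23 -0.32] [ 0.95  0.46 -0.63  2.2   0.59  0.17  1.44] wp [[0.42, -2.38, 1.25, 2.21, 1.54, -1.55, -0.97]]
0.4403 0.002 63 [ 0.91  0.58 -1.12  2.34  1.71  0.51 -2.82] [ 1.32  0.7  -1.26  2.19  1.38  0.5  -2.45] wp [[-0.52, 1.35, 1.1, 2.41, 0.58, 3.03, 1.22], [0.68, 0.35, -0.3, 1.85, -0.35, 0.51, 0.07]]
```

```bash
cat >> fs.py <<'E'
def go(j,p,r,P,Rt,mm,rec=None,rate=6.5,sp=.035):
    """constant tool twist per row (shift, then turn)"""
    dv=rv(r.T@Rt); n=max(1,int(np.ceil(max(np.degrees(np.linalg.norm(dv))/rate,np.linalg.norm(P-p)/sp)))); n=5*int(np.ceil(n/5))
    A=sum(r@RV(dv*k/n) for k in range(n)); t=np.linalg.solve(A,P-p); dR=RV(dv/n)
    if rec is not None:
        t=(t*1e2).round(2)/1e2; a=np.degrees(dv/n).round(2); dR=RV(np.radians(a)); 
        rec.append((n,(t*100).round(2).tolist(),a.tolist()))
    vmax=0
    for k in range(n):
        p=p+r@t; r=r@dR; j2=step(j,p,r,2); mm=min(mm,margin(j2)); vmax=max(vmax,np.max(abs(j2-j)*12/VL)); j=j2
        if vmax>.68: mm=min(mm,.05-(vmax-.68)*.3)
    j=step(j,p,r,3); q,rr,_=fkj(j); e=np.linalg.norm(q-p)+np.linalg.norm(rv(r@rr.T))*.3
    if rec is not None: rec[-1]=rec[-1]+(p.round(3).tolist(),j.round(2).tolist(),round(float(e),4),round(float(vmax),2))
    return j,p,r,mm,e,n
VL=np.array([2.22,2.22,3.01,3.01,3.14,3.14,3.14])
E
cat > search3.py <<'E'
import search2 as s2
from search2 import *
import pickle,sys
O=pickle.load(open("s2.pkl","rb"))
def work(seed):
    rng=np.random.default_rng(seed+100); b=O[[0,0,1,0][seed%4]]; x,Rt=np.clip(b[5].reshape(-1,7),LO+.02,HI-.02).ravel(),b[6]
    if len(x)<21: x=np.r_[x,b[3]*.6+J0*.4]
    c=ev(J0,x,Rt); t=time.time(); sg=.3
    while time.time()-t<280:
        if sg<.01: sg=.3
        y=x+rng.normal(size=x.size)*sg*(rng.random(x.size)<.5); y=np.clip(y.reshape(-1,7),LO,HI).ravel(); c2=ev(J0,y,Rt)
        if c2[0]<c[0]: x,c=y,c2; sg*=1.2
        else: sg*=.98
    return (*c,x,Rt)
if __name__=="__main__":
    cv2.setNumThreads(1)
    with Pool(4) as pl: out=pl.map(work,range(4))
    out.sort(key=lambda b:b[0])
    for b in out: print(round(b[0],4),round(b[1],3),b[2],b[3].round(2),b[4].round(2))
    pickle.dump(out,open("s3.pkl","wb"))
E
OMP_NUM_THREADS=1 python3 search3.py
```

```text
0.7628 0.002 55 [ 0.31  0.36 -0.22  2.36 -0.22  0.17  1.92] [ 0.86  0.44 -0.5   2.2  -0.27  0.17  2.29]
0.7678 0.002 65 [ 0.31  0.36 -0.22  2.36 -0.22  0.17  1.92] [ 0.86  0.44 -0.5   2.2  -0.27  0.17  2.29]
0.7728 0.002 75 [ 0.31  0.36 -0.22  2.36 -0.22  0.17  1.92] [ 0.86  0.44 -0.5   2.2  -0.27  0.17  2.3 ]
0.7803 0.002 90 [ 0.31  0.36 -0.22  2.36 -0.22  0.17  1.92] [ 0.86  0.44 -0.5   2.2  -0.27  0.17  2.29]
```

```bash
cat > scan.py <<'E'
from fs import *
import itertools
pos=lambda v:d+D@np.array(v,float)
J0=np.array(manip.get_state()["joints"]); p0,r0,_=fkj(J0); out=[]
V=R.from_matrix(np.c_[[0,-1,0],[0,0,-1],[1,0,0]])
cnt=0
def fin(j,p,r,m,Rt):
    es=[]
    for w in([0,.08,.15],[0,.08,.006],[0,.08,.022],[0,-.07,.022]):
        j,p,r,m,e,n=go(j,p,r,pos(w),Rt,m); es.append(round(float(e),3))
        if w[2]==.006: jg=j
    return es,jg.round(2),j.round(2),m
for tilt,az,yaw,(x,y,z) in itertools.product([10,20,30],[-75,-50,-25,0,25],[-180,-120,-60,60,120,180],[(.48,-.1,.28),(.52,-.25,.3),(.5,.05,.3),(.6,-.1,.3)]):
    P=np.array([x,y,z]); base=V*R.from_euler("x",tilt,degrees=True)  # tilt about tool x
    o1=base*R.from_euler("z",az,degrees=True); 
    j,p,r,m,e,_=go(J0,p0,r0,P,o1.as_matrix(),1)
    if e>.03: continue
    o=o1
    for k in range(3):
        o=o*R.from_euler("y",yaw/3,degrees=True); j,p,r,m,e,_=go(j,p,r,P,o.as_matrix(),m)
    if e>.03: continue
    for nm,Rt in (("A",RA),("B",RB)):
        es,jg,js,m2=fin(j,p,r,m,Rt.as_matrix()); out.append((sum(es[1:]),(tilt,az,yaw,x,y,z),nm,es,jg,js,round(m2,3)))
out.sort(key=lambda b:b[0])
for b in out[:10]: print(b)
E
time OMP_NUM_THREADS=1 timeout 500 python3 scan.py
```

```text
(0.21400000000000002, (10, -75, -180, 0.5, 0.05, 0.3), 'A', [0.804, 0.008, 0.006, 0.2], array([ 0.62,  0.44, -0.65,  2.35,  2.  ,  0.24,  2.82]), array([ 0.81,  0.4 , -0.4 ,  2.22,  2.3 ,  0.17,  2.82]), np.float64(-1.866))
(0.29100000000000004, (20, -50, -180, 0.48, -0.1, 0.28), 'A', [0.66, 0.084, 0.007, 0.2], array([ 0.85,  0.53, -1.01,  2.34,  1.75,  0.44,  2.82]), array([ 0.81,  0.4 , -0.4 ,  2.22,  2.3 ,  0.17,  2.82]), np.float64(-1.687))
(0.303, (20, -50, -180, 0.5, 0.05, 0.3), 'A', [0.785, 0.095, 0.008, 0.2], array([ 0.9 ,  0.57, -1.1 ,  2.34,  1.72,  0.5 ,  2.82]), array([ 0.81,  0.4 , -0.4 ,  2.22,  2.3 ,  0.17,  2.82]), np.float64(-0.816))
(0.304, (10, -50, -180, 0.48, -0.1, 0.28), 'A', [0.72, 0.096, 0.008, 0.2], array([ 0.9 ,  0.57, -1.11,  2.34,  1.72,  0.5 ,  2.82]), array([ 0.81,  0.4 , -0.4 ,  2.22,  2.3 ,  0.17,  2.82]), np.float64(-1.167))
(0.307, (10, -50, -180, 0.5, 0.05, 0.3), 'A', [0.654, 0.098, 0.009, 0.2], array([ 0.91,  0.58, -1.13,  2.34,  1.71,  0.52,  2.82]), array([ 0.81,  0.4 , -0.4 ,  2.22,  2.3 ,  0.17,  2.82]), np.float64(-1.017))
(0.307, (10, -50, -1
[... 378 characters left out ...]
]), np.float64(-2.068))
(0.323, (10, -25, -180, 0.48, -0.1, 0.28), 'A', [0.704, 0.107, 0.016, 0.2], array([ 0.95,  0.62, -1.22,  2.34,  1.68,  0.59,  2.82]), array([ 0.81,  0.4 , -0.4 ,  2.22,  2.3 ,  0.17,  2.82]), np.float64(-0.876))
(0.326, (10, -25, -180, 0.52, -0.25, 0.3), 'A', [0.524, 0.108, 0.018, 0.2], array([ 0.96,  0.63, -1.23,  2.34,  1.68,  0.6 ,  2.82]), array([ 0.81,  0.4 , -0.4 ,  2.22,  2.3 ,  0.17,  2.82]), np.float64(-0.642))
(0.326, (10, -25, -180, 0.6, -0.1, 0.3), 'A', [0.517, 0.108, 0.018, 0.2], array([ 0.96,  0.63, -1.23,  2.34,  1.68,  0.6 ,  2.82]), array([ 0.81,  0.4 , -0.4 ,  2.22,  2.3 ,  0.17,  2.82]), np.float64(-1.166))
real	0m32.961s
user	0m32.454s
sys	0m0.208s
```

```bash
cat > scan2.py <<'E'
from fs import *
import time,pickle
from multiprocessing import Pool
pos=lambda v:d+D@np.array(v,float)
J0=np.array(manip.get_state()["joints"]); p0,r0,_=fkj(J0)
V=R.from_matrix(np.c_[[0,-1,0],[0,0,-1],[1,0,0]])
def ori(q): return (V*R.from_euler("x",q[0],degrees=True)*R.from_euler("z",q[1],degrees=True)*R.from_euler("y",q[2],degrees=True)).as_matrix()
# current params approx
def seg(j,p,r,a,b,rec=None):
    """a,b: params (x,y,z,tilt,az,yaw)"""
    n=max(1,int(np.ceil(max(abs(b[3:]-a[3:]))/45))); c=0; mm=1; rows=0; emax=0
    for k in range(1,n+1):
        q=a+(b-a)*k/n; j,p,r,m,e,k_=go(j,p,r,q[:3],ori(q[3:]),1,rec); mm=min(mm,m); rows+=k_; emax=max(emax,e)
    return j,p,r,mm,emax,rows
A0=np.r_[p0,0,0,0]
t=R.from_matrix(V.as_matrix().T@r0).as_euler("XZY",degrees=True); A0[3:]=t
def ev(x,k,rec=None):
    j,p,r=J0,p0,r0; a=A0; c=0; rows=0; M=1
    for b in list(x.reshape(-1,6))+[np.r_[pos([0,.08,.13]),30,0,180*k],np.r_[pos([0,.08,.006]),30,0,180*k],np.r_[pos([0,.08,.022]),30,0,180*k],np.r_[pos([0,-.07,.022]),30,0,180*k]]:
        j,p,r,m,e,n=seg(j,p,r,a,b,rec); a=b; rows+=n; c+=e+.5*max(0,.04-m); M=min(M,m)
        if c>1.5: break
    c+=2*e
    return c+.0005*rows,M,rows,j
def work(seed):
    rng=np.random.default_rng(seed); t=time.time(); pool=[]
    lo=np.array([.45,-.3,.27,-15,-80,-200]);hi=np.array([.62,.1,.4,45,60,200])
    T1=110
    while time.time()-t<T1:
        nw=rng.integers(1,4); x=rng.uniform(lo,hi,(nw,6)); k=int(rng.integers(-1,2)); pool.append((ev(x.ravel(),k),x.ravel(),k)); 
    pool.sort(key=lambda b:b[0][0]); res=[]
    for c,x,k in pool[:3]:
        sg=.3; t1=time.time()
        while time.time()-t1<90:
            if sg<.01: sg=.2
            y=(x.reshape(-1,6)+rng.normal(size=(x.size//6,6))*sg*(hi-lo)*.5*(rng.random((x.size//6,6))<.5)); y=np.clip(y,lo,hi).ravel(); c2=ev(y,k)
            if c2[0]<c[0]: x,c=y,c2; sg*=1.2
            else: sg*=.97
        res.append((c,x,k))
    return res
if __name__=="__main__":
    cv2.setNumThreads(1)
    with Pool(4) as pl: out=sum(pl.map(work,range(4)),[])
    out.sort(key=lambda b:b[0][0]); pickle.dump(out,open("sc2.pkl","wb"))
    for c,x,k in out[:5]: print(round(c[0],3),round(float(c[1]),3),c[2],c[3].round(2),k,x.reshape(-1,6).round(2).tolist())
    rec=[]; ev(out[0][1],out[0][2],rec)
    for q in rec: print(q)
E
OMP_NUM_THREADS=1 timeout 560 python3 scan2.py
```

```text
0.124 0.0 125 [ 1.17  0.56 -0.97  2.2   1.25  0.27  0.79] -1 [[0.51, -0.14, 0.33, 41.31, 8.93, 5.13], [0.51, -0.08, 0.33, 42.74, -10.7, 118.26]]
0.13 0.0 145 [ 1.17  0.56 -0.97  2.2   1.25  0.27  0.79] -1 [[0.53, -0.05, 0.33, 25.85, 41.52, -160.39], [0.51, -0.07, 0.35, 41.62, -28.56, 12.93]]
0.301 -0.032 105 [ 1.38  0.85 -1.49  2.19  1.44  0.74 -2.49] 0 [[0.46, -0.26, 0.39, 43.85, -8.0, 112.91], [0.5, -0.01, 0.32, 23.71, -45.53, -61.43]]
0.549 0.002 45 [ 0.73  0.42 -0.31  2.21 -1.08  0.17 -0.04] 0 [[0.54, 0.05, 0.35, 1.49, 32.19, -60.96], [0.48, 0.02, 0.4, 45.0, 8.93, -60.84]]
0.552 0.002 50 [ 0.73  0.42 -0.31  2.21 -1.08  0.17 -0.04] 0 [[0.45, -0.17, 0.38, 45.0, -12.49, -90.03]]
(10, [0.13, -0.82, 0.54], [4.13, -0.93, -2.05], [0.508, -0.135, 0.332], [-0.0, -0.03, 0.51, 2.21, -0.94, 0.58, -0.38], 0.0, 0.38)
(10, [-0.18, 0.04, -0.06], [0.31, 3.76, -0.59], [0.511, -0.116, 0.332], [0.05, -0.09, 0.25, 2.26, -0.69, 0.35, -1.41], 0.0, 0.49)
(10, [-0.11, 0.01, -0.16], [0.61, 3.77, -0.27], [0.512, -0.097, 0.332], [0.5, -0.11, -0.36, 2.29, -0.25, 0.22, -2.65], 0.0, 0.53)
(10, [0.0, -0.01, -0.
[... 670 characters left out ...]
 [0.502, -0.091, 0.246], [1.24, 0.09, -1.22, 2.31, 0.49, 0.23, -0.33], 0.0, 0.26)
(10, [-0.12, 0.13, 0.03], [0.22, -4.27, 0.1], [0.499, -0.094, 0.228], [1.33, 0.19, -1.37, 2.31, 0.76, 0.3, 0.16], 0.0, 0.2)
(10, [-0.06, 0.14, 0.09], [0.23, -4.26, -0.08], [0.498, -0.096, 0.211], [1.36, 0.35, -1.52, 2.31, 1.0, 0.45, 0.67], 0.0, 0.21)
(5, [-0.01, 2.48, 0.0], [0.0, -0.01, -0.01], [0.56, -0.097, 0.104], [0.89, 0.56, -1.08, 2.34, 1.73, 0.49, -0.01], 0.0, 0.84)
(5, [0.0, -0.32, 0.01], [0.0, -0.0, 0.0], [0.551, -0.097, 0.117], [0.91, 0.51, -1.08, 2.34, 1.66, 0.44, 0.04], 0.0, 0.05)
(5, [-3.0, -0.0, -0.0], [0.0, -0.0, 0.0], [0.551, -0.247, 0.117], [1.17, 0.56, -0.97, 2.2, 1.26, 0.27, 0.79], 0.0, 0.73)
```

```bash
L='from h import *; s=manip.get_state(); print("J",np.round(s["joints"],2))'
for k in 1 2; do python3 -m jog '[{"gripper":8.5,"x":0.13,"y":-0.82,"z":0.54,"ax":4.13,"ay":-0.93,"az":-2.05},{"gripper":8.5,"x":0.13,"y":-0.82,"z":0.54,"ax":4.13,"ay":-0.93,"az":-2.05},{"gripper":8.5,"x":0.13,"y":-0.82,"z":0.54,"ax":4.13,"ay":-0.93,"az":-2.05},{"gripper":8.5,"x":0.13,"y":-0.82,"z":0.54,"ax":4.13,"ay":-0.93,"az":-2.05},{"gripper":8.5,"x":0.13,"y":-0.82,"z":0.54,"ax":4.13,"ay":-0.93,"az":-2.05}]' | grep posi; done; python3 -c "$L"
for k in 1 2; do python3 -m jog '[{"gripper":8.5,"x":-0.18,"y":0.04,"z":-0.06,"ax":0.31,"ay":3.76,"az":-0.59},{"gripper":8.5,"x":-0.18,"y":0.04,"z":-0.06,"ax":0.31,"ay":3.76,"az":-0.59},{"gripper":8.5,"x":-0.18,"y":0.04,"z":-0.06,"ax":0.31,"ay":3.76,"az":-0.59},{"gripper":8.5,"x":-0.18,"y":0.04,"z":-0.06,"ax":0.31,"ay":3.76,"az":-0.59},{"gripper":8.5,"x":-0.18,"y":0.04,"z":-0.06,"ax":0.31,"ay":3.76,"az":-0.59}]' | grep posi; done; python3 -c "$L"
for k in 1 2; do python3 -m jog '[{"gripper":8.5,"x":-0.11,"y":0.01,"z":-0.16,"ax":0.61,"ay":3.77,"az":-0.27},{"gripper":8.5,"x":-0.11,"y":0.01,"z":-0.16,"ax":0.61,"ay":3.77,"az":-0.27},{"gripper":8.5,"x":-0.11,"y":0.01,"z":-0.16,"ax":0.61,"ay":3.77,"az":-0.27},{"gripper":8.5,"x":-0.11,"y":0.01,"z":-0.16,"ax":0.61,"ay":3.77,"az":-0.27},{"gripper":8.5,"x":-0.11,"y":0.01,"z":-0.16,"ax":0.61,"ay":3.77,"az":-0.27}]' | grep posi; done; python3 -c "$L"
```

```text
position: [0.5032, -0.1149, 0.2872]
position: [0.5076, -0.1343, 0.3325]
J [-0.01 -0.03  0.51  2.21 -0.93  0.57 -0.39]
position: [0.5075, -0.124, 0.3306]
position: [0.51, -0.1146, 0.3309]
J [ 0.05 -0.09  0.24  2.27 -0.67  0.34 -1.44]
position: [0.5095, -0.1049, 0.33]
position: [0.5118, -0.0956, 0.3308]
J [ 0.52 -0.11 -0.38  2.29 -0.22  0.22 -2.68]
```

```bash
L='from h import *; s=manip.get_state(); print("J",np.round(s["joints"],2))'
for k in 1 2; do python3 -m jog '[{"gripper":8.5,"x":0,"y":-0.01,"z":-0.2,"ax":0.65,"ay":3.78,"az":0.15},{"gripper":8.5,"x":0,"y":-0.01,"z":-0.2,"ax":0.65,"ay":3.78,"az":0.15},{"gripper":8.5,"x":0,"y":-0.01,"z":-0.2,"ax":0.65,"ay":3.78,"az":0.15},{"gripper":8.5,"x":0,"y":-0.01,"z":-0.2,"ax":0.65,"ay":3.78,"az":0.15},{"gripper":8.5,"x":0,"y":-0.01,"z":-0.2,"ax":0.65,"ay":3.78,"az":0.15}]' | grep posi; python3 -c "$L"; done
python3 - <<'E'
import scan2 as s
from scan2 import *
import pickle
O=pickle.load(open("sc2.pkl","rb"))[0]; b=O[1].reshape(-1,6)[-1]
print(margin(J0))
# replan from now: yaw back to -180 directly
t=R.from_matrix(V.as_matrix().T@r0).as_euler("XZY",degrees=True); print(t,b.round(2)); a=np.r_[p0,t]
for N in(1,):
    j,p,r=J0,p0,r0
    rec=[]
    for q in [np.r_[pos([0,.08,.13]),30,0,-180],np.r_[pos([-.002,.08,.007]),30,0,-180],np.r_[pos([-.002,.08,.019]),30,0,-180],np.r_[pos([0,-.07,.019]),30,0,-180]]:
        j,p,r,m,e,n=seg(j,p,r,a,q,rec); a=q; print("m",round(float(m),3))
    for q in rec: print(q)
E
```

```text
position: [0.5117, -0.0865, 0.3302]
J [ 1.09 -0.16 -0.93  2.3  -0.45  0.19 -2.8 ]
position: [0.5142, -0.0772, 0.3313]
J [ 1.44 -0.29 -1.2   2.3  -0.82  0.25 -2.8 ]
0.01539582141420981
[ 42.64083284 -10.62369476 116.54862727] [ 5.1000e-01 -8.0000e-02  3.3000e-01  4.2740e+01 -1.0700e+01  1.1826e+02]
m 0.013
m -0.003
m 0.111
m 0.015
(10, [0.13, 0.11, 0.03], [-0.14, -4.27, -0.2], [0.512, -0.08, 0.315], [1.37, -0.19, -1.21, 2.3, -0.46, 0.2, -2.41], 0.0, 0.16)
(10, [0.11, 0.12, -0.07], [-0.23, -4.26, -0.05], [0.509, -0.083, 0.297], [1.31, -0.11, -1.21, 2.31, -0.09, 0.19, -2.02], 0.0, 0.15)
(10, [0.04, 0.13, -0.13], [-0.21, -4.26, 0.12], [0.507, -0.085, 0.279], [1.21, -0.04, -1.15, 2.31, 0.23, 0.19, -1.58], 0.0, 0.19)
(10, [-0.04, 0.12, -0.12], [-0.08, -4.25, 0.23], [0.504, -0.089, 0.262], [1.15, 0.02, -1.1, 2.32, 0.32, 0.21, -0.91], 0.0, 0.27)
(10, [-0.11, 0.13, -0.05], [0.1, -4.25, 0.21], [0.502, -0.091, 0.245], [1.23, 0.09, -1.21, 2.32, 0.49, 0.23, -0.32], 0.0, 0.26)
(10, [-0.11, 0.13, 0.02], [0.22, -4.24, 0.1], [0.5, -0.094, 0.229], [1.32, 0.19, -1.35, 2.31, 0.75, 0.3, 0.18], 0.0, 0.21)
(10, [-0.07, 0.14, 0.1], [0.23, -4.24, -0.08], [0.497, -0.097, 0.211], [1.36, 0.34, -1.5, 2.31, 0.99, 0.44, 0.69], 0.0, 0.21)
(5, [0.0, 2.45, 0.03], [0.0, 0.0, -0.0], [0.557, -0.097, 0.104], [0.88, 0.55, -1.07, 2.35, 1.74, 0.47, -0.03], 0.0, 0.86)
(5, [0.0, -0.24, 0.0], [0.0, 0.0, -0.0], [0.551, -0.097, 0.114], [0.89, 0.52, -1.06, 2.35, 1.69, 0.44, 0.01], 0.0, 0.04)
(5, [-3.0, 0.0, -0.04], [0.0, 0.0, -0.0], [0.553, -0.247, 0.115], [1.14, 0.55, -0.93, 2.2, 1.25, 0.25, 0.79], 0.0, 0.8)
```

```bash
L='from h import *; s=manip.get_state(); print("J",np.round(s["joints"],2))'
for k in 1 2; do python3 -m jog '[{"gripper":8.5,"x":0.13,"y":0.11,"z":0.03,"ax":-0.14,"ay":-4.27,"az":-0.2},{"gripper":8.5,"x":0.13,"y":0.11,"z":0.03,"ax":-0.14,"ay":-4.27,"az":-0.2},{"gripper":8.5,"x":0.13,"y":0.11,"z":0.03,"ax":-0.14,"ay":-4.27,"az":-0.2},{"gripper":8.5,"x":0.13,"y":0.11,"z":0.03,"ax":-0.14,"ay":-4.27,"az":-0.2},{"gripper":8.5,"x":0.13,"y":0.11,"z":0.03,"ax":-0.14,"ay":-4.27,"az":-0.2}]' | grep posi;done; python3 -c "$L"
for k in 1 2; do python3 -m jog '[{"gripper":8.5,"x":0.11,"y":0.12,"z":-0.07,"ax":-0.23,"ay":-4.26,"az":-0.05},{"gripper":8.5,"x":0.11,"y":0.12,"z":-0.07,"ax":-0.23,"ay":-4.26,"az":-0.05},{"gripper":8.5,"x":0.11,"y":0.12,"z":-0.07,"ax":-0.23,"ay":-4.26,"az":-0.05},{"gripper":8.5,"x":0.11,"y":0.12,"z":-0.07,"ax":-0.23,"ay":-4.26,"az":-0.05},{"gripper":8.5,"x":0.11,"y":0.12,"z":-0.07,"ax":-0.23,"ay":-4.26,"az":-0.05}]' | grep posi;done; python3 -c "$L"
for k in 1 2; do python3 -m jog '[{"gripper":8.5,"x":0.04,"y":0.13,"z":-0.13,"ax":-0.21,"ay":-4.26,"az":0.12},{"gripper":8.5,"x":0.04,"y":0.13,"z":-0.13,"ax":-0.21,"ay":-4.26,"az":0.12},{"gripper":8.5,"x":0.04,"y":0.13,"z":-0.13,"ax":-0.21,"ay":-4.26,"az":0.12},{"gripper":8.5,"x":0.04,"y":0.13,"z":-0.13,"ax":-0.21,"ay":-4.26,"az":0.12},{"gripper":8.5,"x":0.04,"y":0.13,"z":-0.13,"ax":-0.21,"ay":-4.26,"az":0.12}]' | grep posi;done; python3 -c "$L"
for k in 1 2; do python3 -m jog '[{"gripper":8.5,"x":-0.04,"y":0.12,"z":-0.12,"ax":-0.08,"ay":-4.25,"az":0.23},{"gripper":8.5,"x":-0.04,"y":0.12,"z":-0.12,"ax":-0.08,"ay":-4.25,"az":0.23},{"gripper":8.5,"x":-0.04,"y":0.12,"z":-0.12,"ax":-0.08,"ay":-4.25,"az":0.23},{"gripper":8.5,"x":-0.04,"y":0.12,"z":-0.12,"ax":-0.08,"ay":-4.25,"az":0.23},{"gripper":8.5,"x":-0.04,"y":0.12,"z":-0.12,"ax":-0.08,"ay":-4.25,"az":0.23}]' | grep posi;done; python3 -c "$L"
```

```text
position: [0.513, -0.0776, 0.3229]
position: [0.5116, -0.0803, 0.3148]
J [ 1.38 -0.2  -1.21  2.3  -0.47  0.2  -2.38]
position: [0.5107, -0.0803, 0.3061]
position: [0.5095, -0.0826, 0.2977]
J [ 1.33 -0.12 -1.22  2.31 -0.13  0.19 -1.98]
position: [0.5084, -0.0828, 0.2884]
position: [0.507, -0.0853, 0.2794]
J [ 1.24 -0.04 -1.17  2.31  0.2   0.19 -1.55]
position: [0.5056, -0.0859, 0.2709]
position: [0.5043, -0.0888, 0.2628]
J [ 1.18  0.02 -1.13  2.31  0.31  0.21 -0.89]
```

```bash
L='from h import *; s=manip.get_state(); print("J",np.round(s["joints"],2))'
for k in 1 2; do python3 -m jog '[{"gripper":8.5,"x":-0.11,"y":0.13,"z":-0.05,"ax":0.1,"ay":-4.25,"az":0.21},{"gripper":8.5,"x":-0.11,"y":0.13,"z":-0.05,"ax":0.1,"ay":-4.25,"az":0.21},{"gripper":8.5,"x":-0.11,"y":0.13,"z":-0.05,"ax":0.1,"ay":-4.25,"az":0.21},{"gripper":8.5,"x":-0.11,"y":0.13,"z":-0.05,"ax":0.1,"ay":-4.25,"az":0.21},{"gripper":8.5,"x":-0.11,"y":0.13,"z":-0.05,"ax":0.1,"ay":-4.25,"az":0.21}]' | grep posi;done; python3 -c "$L"
for k in 1 2; do python3 -m jog '[{"gripper":8.5,"x":-0.11,"y":0.13,"z":0.02,"ax":0.22,"ay":-4.24,"az":0.1},{"gripper":8.5,"x":-0.11,"y":0.13,"z":0.02,"ax":0.22,"ay":-4.24,"az":0.1},{"gripper":8.5,"x":-0.11,"y":0.13,"z":0.02,"ax":0.22,"ay":-4.24,"az":0.1},{"gripper":8.5,"x":-0.11,"y":0.13,"z":0.02,"ax":0.22,"ay":-4.24,"az":0.1},{"gripper":8.5,"x":-0.11,"y":0.13,"z":0.02,"ax":0.22,"ay":-4.24,"az":0.1}]' | grep posi;done; python3 -c "$L"
for k in 1 2; do python3 -m jog '[{"gripper":8.5,"x":-0.07,"y":0.14,"z":0.1,"ax":0.23,"ay":-4.24,"az":-0.08},{"gripper":8.5,"x":-0.07,"y":0.14,"z":0.1,"ax":0.23,"ay":-4.24,"az":-0.08},{"gripper":8.5,"x":-0.07,"y":0.14,"z":0.1,"ax":0.23,"ay":-4.24,"az":-0.08},{"gripper":8.5,"x":-0.07,"y":0.14,"z":0.1,"ax":0.23,"ay":-4.24,"az":-0.08},{"gripper":8.5,"x":-0.07,"y":0.14,"z":0.1,"ax":0.23,"ay":-4.24,"az":-0.08}]' | grep posi;done; python3 -c "$L"
python3 - <<'E'
from ik import *
print(manip.get_state()["t"]); p,r=tool(); print("tcp deck",((p-d)@D).round(4)); plan(d+D@[-.0022,.0807,.0085],RB)
E
```

```text
position: [0.5032, -0.0889, 0.254]
position: [0.502, -0.0911, 0.2455]
J [ 1.26  0.09 -1.23  2.32  0.5   0.23 -0.32]
position: [0.501, -0.0918, 0.2371]
position: [0.5002, -0.0944, 0.2289]
J [ 1.34  0.2  -1.38  2.31  0.77  0.31  0.17]
position: [0.4987, -0.0947, 0.2198]
position: [0.4974, -0.0971, 0.2109]
J [ 1.35  0.32 -1.48  2.31  0.96  0.42  0.73]
14.55
tcp deck [-0.      0.0794  0.1298]
turn tot [-0.   0.4 -0. ] ang 0.4 rows 1
shift before turn (cur tool axes) cm [ 0.13 12.13  0.22]  after turn axes [ 0.13 12.13  0.22] dist 0.121
```

```bash
L='from ik import *; s=manip.get_state(); p,r=tool(); print("J",np.round(s["joints"],2),"deck",((p-d)@D).round(4))'
python3 -m jog '[{"gripper":8.5,"x":0.02,"y":1.5,"z":0.03,"ax":0,"ay":0.4,"az":0},{"gripper":8.5,"x":0.02,"y":1.5,"z":0.03,"ax":0,"ay":0,"az":0},{"gripper":8.5,"x":0.02,"y":1.5,"z":0.03,"ax":0,"ay":0,"az":0},{"gripper":8.5,"x":0.02,"y":1.5,"z":0.03,"ax":0,"ay":0,"az":0},{"gripper":8.5,"x":0.02,"y":1.5,"z":0.03,"ax":0,"ay":0,"az":0}]'; python3 -c "$L"
python3 -m jog '[{"gripper":8.5,"x":0.01,"y":1.2,"z":0.02,"ax":0,"ay":0,"az":0},{"gripper":8.5,"x":0.01,"y":1.2,"z":0.02,"ax":0,"ay":0,"az":0},{"gripper":8.5,"x":0.01,"y":1.2,"z":0.02,"ax":0,"ay":0,"az":0},{"gripper":5,"x":0,"y":1.03,"z":0.01,"ax":0,"ay":0,"az":0},{"gripper":3,"x":0,"y":0,"z":0,"ax":0,"ay":0,"az":0}]'; python3 -c "$L"
```

```text
t: 14.97
position: [0.5341, -0.0959, 0.1449]
eef_rot: [-0.354, 0.613, 0.612, -0.353]
force: [0.0, -0.6, 0.3]
gripper_width: 0.0853
J [ 0.95  0.41 -1.07  2.35  1.49  0.36  0.19] deck [-0.0012  0.0806  0.0543]
t: 15.38
position: [0.5565, -0.0954, 0.1034]
eef_rot: [-0.355, 0.613, 0.612, -0.353]
force: [-0.2, -0.0, 0.1]
gripper_width: 0.0632
J [ 0.88  0.55 -1.07  2.35  1.73  0.47 -0.03] deck [-0.0025  0.0811  0.0072]
```

```bash
L='from ik import *; s=manip.get_state(); p,r=tool(); print("J",np.round(s["joints"],2),"deck",((p-d)@D).round(4))'
python3 -m jog '[{"gripper":1,"x":0,"y":0,"z":0,"ax":0,"ay":0,"az":0},{"gripper":0,"x":0,"y":0,"z":0,"ax":0,"ay":0,"az":0},{"gripper":0,"x":0,"y":0,"z":0,"ax":0,"ay":0,"az":0},{"gripper":0,"x":0,"y":0,"z":0,"ax":0,"ay":0,"az":0},{"gripper":0,"x":0,"y":0,"z":0,"ax":0,"ay":0,"az":0}]' 70
python3 -m jog '[{"gripper":0,"x":0,"y":-0.3,"z":0,"ax":0,"ay":0,"az":0},{"gripper":0,"x":0,"y":-0.3,"z":0,"ax":0,"ay":0,"az":0},{"gripper":0,"x":0,"y":-0.3,"z":0,"ax":0,"ay":0,"az":0},{"gripper":0,"x":0,"y":-0.3,"z":-0.1,"ax":0,"ay":0,"az":0},{"gripper":0,"x":0,"y":0,"z":-0.1,"ax":0,"ay":0,"az":0}]'; python3 -c "$L"
```

```text
t: 15.8
position: [0.5562, -0.0958, 0.1057]
eef_rot: [-0.354, 0.613, 0.612, -0.353]
force: [-6.2, -0.3, 9.6]
gripper_width: 0.0123
t: 16.22
position: [0.5517, -0.0957, 0.1168]
eef_rot: [-0.354, 0.613, 0.612, -0.353]
force: [0.5, 0.3, -2.9]
gripper_width: 0.0121
J [ 0.89  0.51 -1.07  2.34  1.67  0.44  0.02] deck [0.     0.0808 0.0212]
```

```bash
L='from ik import *; s=manip.get_state(); p,r=tool(); print("J",np.round(s["joints"],2),"deck",((p-d)@D).round(4))'
for k in 1 2; do python3 -m jog '[{"gripper":0,"x":-1.5,"y":0,"z":0,"ax":0,"ay":0,"az":0},{"gripper":0,"x":-1.5,"y":0,"z":0,"ax":0,"ay":0,"az":0},{"gripper":0,"x":-1.5,"y":0,"z":0,"ax":0,"ay":0,"az":0},{"gripper":0,"x":-1.5,"y":0,"z":0,"ax":0,"ay":0,"az":0},{"gripper":0,"x":-1.5,"y":0,"z":0,"ax":0,"ay":0,"az":0}]'; python3 -c "$L"; done
```

```text
t: 16.63
position: [0.5517, -0.1714, 0.1161]
eef_rot: [-0.354, 0.613, 0.612, -0.353]
force: [0.8, 0.4, -1.9]
gripper_width: 0.0122
J [ 1.02  0.51 -0.97  2.29  1.57  0.3   0.31] deck [-0.0003  0.0051  0.0206]
t: 17.05
position: [0.5515, -0.2464, 0.116]
eef_rot: [-0.354, 0.613, 0.612, -0.353]
force: [-0.0, 0.0, -3.1]
gripper_width: 0.0124
J [ 1.17  0.56 -0.97  2.2   1.27  0.27  0.77] deck [-0.0006 -0.0699  0.0207]
```

Slid 150 mm freely. Lower, release, back off, then look.

```bash
L='from ik import *; s=manip.get_state(); p,r=tool(); print("J",np.round(s["joints"],2),"deck",((p-d)@D).round(4))'
python3 -m jog '[{"gripper":0,"x":0,"y":0.25,"z":0,"ax":0,"ay":0,"az":0},{"gripper":0,"x":0,"y":0.25,"z":0,"ax":0,"ay":0,"az":0},{"gripper":0,"x":0,"y":0.1,"z":0,"ax":0,"ay":0,"az":0},{"gripper":0,"x":0,"y":0,"z":0,"ax":0,"ay":0,"az":0},{"gripper":3,"x":0,"y":0,"z":0,"ax":0,"ay":0,"az":0}]'; python3 -c "$L"
python3 -m jog '[{"gripper":5,"x":0,"y":0,"z":0,"ax":0,"ay":0,"az":0},{"gripper":6,"x":0,"y":0,"z":0,"ax":0,"ay":0,"az":0},{"gripper":6,"x":0,"y":-1.5,"z":0,"ax":0,"ay":0,"az":0},{"gripper":6,"x":0,"y":-2,"z":0,"ax":0,"ay":0,"az":0},{"gripper":6,"x":0,"y":-2.3,"z":0,"ax":0,"ay":0,"az":0}]'; python3 -c "$L"
python3 -m jog '[{"gripper":6,"x":2,"y":-1.5,"z":0,"ax":0,"ay":0,"az":0},{"gripper":6,"x":2.5,"y":-1.5,"z":0,"ax":0,"ay":0,"az":0},{"gripper":6,"x":2.5,"y":-1,"z":0,"ax":0,"ay":0,"az":0},{"gripper":6,"x":2.5,"y":-1,"z":0,"ax":0,"ay":0,"az":0},{"gripper":6,"x":0,"y":0,"z":0,"ax":0,"ay":0,"az":0}]'; python3 -c "$L"
python3 - <<'E'
from h import *
f=manip.grab_frame("wrist"); np.savez("wrist2.npz",**f); cv2.imwrite("pics/w_2.png",cv2.cvtColor(f["img"],cv2.COLOR_RGB2BGR))
E
```

```text
t: 17.47
position: [0.5545, -0.2458, 0.1114]
eef_rot: [-0.354, 0.613, 0.611, -0.353]
force: [1.2, -0.2, -0.1]
gripper_width: 0.0233
J [ 1.15  0.57 -0.95  2.2   1.32  0.27  0.73] deck [-0.0003 -0.0693  0.0151]
t: 17.88
position: [0.5257, -0.2438, 0.1613]
eef_rot: [-0.354, 0.612, 0.613, -0.353]
force: [-0.4, -1.3, 0.1]
gripper_width: 0.0601
J [ 1.37  0.52 -1.2   2.19  1.    0.37  1.04] deck [-0.0003 -0.0673  0.0727]
t: 18.3
position: [0.5013, -0.1455, 0.2062]
eef_rot: [-0.352, 0.612, 0.614, -0.354]
force: [-0.3, 0.4, 0.4]
gripper_width: 0.0597
J [ 1.39  0.34 -1.37  2.28  0.85  0.36  0.96] deck [0.001  0.031  0.1239]
```

View pics/w_2.png

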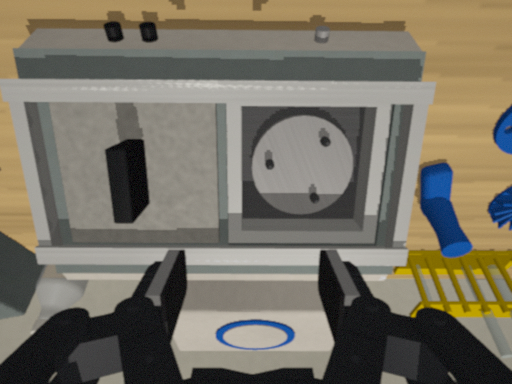

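The wrist view shows the hatch parked with its rib at (127,180). The well is fully open, with the stud plate at about (303,163) and studs at (325,140), (269,163) and (314,197). Next I'll measure the hub and adapter C precisely.

```bash
python3 - <<'E'
from ik import *
f=dict(np.load("wrist2.npz")); C=cloud(f); Q=(C-d)@D; ok=f["z_map"]>0
m=ok&(abs(Q[...,0])<.055)&(abs(Q[...,1]-.08)<.055)
z=Q[...,2]
pl=m&(abs(z+.026)<.006); print("face z med",np.median(z[pl]),pl.sum())
zf=np.median(z[pl])
# plate circle
hi=m&(z>zf+.004)&(np.hypot(Q[...,0],Q[...,1]-.08)<.048)
n,l,st,ce=cv2.connectedComponentsWithStats(hi.astype(np.uint8))
for i in range(1,n):
    if st[i,4]>4:
        P=Q[l==i]; t=P[P[:,2]>P[:,2].max()-.003]; print(st[i,4],ce[i].round(1),"mean",P.mean(0).round(4),"top",t.mean(0).round(4),"max",P[:,2].max().round(4),t[:,:2].round(4).min(0),t[:,:2].max(0).round(4))
# deck z check & lips here
dk=ok&(abs(Q[...,0])<.05)&(Q[...,1]>.155)&(Q[...,1]<.16); print("deck z",np.median(z[dk]),dk.sum())
lip=ok&(z>.017)&(z<.028)&(Q[...,1]>-.1)&(Q[...,1]<.14)
for s in(1,-1):
    x=Q[lip&(s*Q[...,0]>.03)&(s*Q[...,0]<.11)]; print("lip",s,np.percentile(x[:,0],[2,98]).round(4),np.median(x[:,2]).round(4))
# well edges
w=ok&(z<-.012); x=Q[w&(abs(Q[...,0])<.03)&(abs(Q[...,1]-.08)<.07)]; print("well y",np.percentile(x[:,1],[1,99]).round(4))
x=Q[w&(abs(Q[...,1]-.08)<.03)&(abs(Q[...,0])<.07)]; print("well x",np.percentile(x[:,0],[1,99]).round(4))
# hatch plate
h=ok&(abs(z-.008)<.003)&(abs(Q[...,0])<.06)&(Q[...,1]<.03)&(Q[...,1]>-.15); print("hatch",np.median(z[h]),np.percentile(Q[h][:,1],[1,99]).round(4))
E
```

```text
face z med -0.026122034791745963 7572
81 [325.6 141.5] mean [-0.0267  0.0997 -0.0149] top [-0.0259  0.1005 -0.0098] max -0.0084 [-0.0273  0.099 ] [-0.0242  0.1019]
75 [269.9 164.6] mean [-0.0047  0.048  -0.0145] top [-0.004   0.0482 -0.0108] max -0.0093 [-0.0058  0.046 ] [-0.002   0.0499]
74 [314.7 198.2] mean [ 0.0294  0.0929 -0.015 ] top [ 0.0302  0.0936 -0.0111] max -0.0096 [0.0283 0.0918] [0.0316 0.0955]
14720 [390.2 339. ] mean [-0.009   0.0703  0.2213] top [-0.0168  0.0523  0.2451] max 0.2473 [-0.0184  0.0454] [-0.0154  0.059 ]
deck z -0.00014738638118499993 575
lip 1 [0.0637 0.0807] 0.0237
lip -1 [-0.0803 -0.0638] 0.024
well y [0.0217 0.1412]
well x [-0.0564  0.0609]
hatch 0.007978227480981686 [-0.1384 -0.0009]
```

```bash
cat > p2.py <<'E'
from fs import *
pos=lambda v:d+D@np.array(v,float)
def down(a): # tool down with tool x at world angle a
    a=np.radians(a); x=np.array([np.cos(a),np.sin(a),0]); y=np.array([0,0,-1.]); return np.c_[x,y,np.cross(x,y)]
def ondeck(a):
    a=np.radians(a); x=D@np.array([np.cos(a),np.sin(a),0]); y=-D[:,2]; return np.c_[x,y,np.cross(x,y)]
def run(ways,j=None,**k):
    j=np.array(manip.get_state()["joints"]) if j is None else j; p,r=tool(); r=r.as_matrix()
    for P,Rt in ways:
        rec=[]; j,p,r,m,e,n=go(j,p,r,np.array(P,float),Rt,1,rec,**k); print(*rec[0],"m",round(float(m),3))
    return j
E
python3 - <<'E'
from p2 import *
print(manip.get_state()["t"])
A=[.573,.18]
for ax in (104,):
  for via in ([],[([.54,.0,.30],down(98))]):
    j=run(via+[(A+[.20],down(ax)),(A+[.015],down(ax)),(A+[.2],down(ax)),([.5,-.06,.24],ondeck(82.9)),(pos([0,.0808,.06]),ondeck(82.9)),(pos([0,.0808,-.011]),ondeck(82.9)),(pos([0,.0808,.1]),ondeck(82.9))]); print()
E
```

```text
18.35
10 [3.19, 0.33, -1.04] [2.99, -1.36, -0.37] [0.573, 0.18, 0.2] [0.29, 0.68, -1.18, 1.61, 0.65, 1.3, 0.81] 0.0 0.68 m 0.148
10 [0.0, 1.85, -0.0] [0.0, 0.0, -0.0] [0.573, 0.18, 0.015] [0.21, 0.87, -1.03, 1.81, 0.89, 1.0, 0.62] 0.0 0.12 m 0.349
10 [-0.0, -1.85, -0.0] [0.0, 0.0, -0.0] [0.573, 0.18, 0.2] [0.29, 0.68, -1.18, 1.61, 0.65, 1.3, 0.81] 0.0 0.12 m 0.34
10 [-2.35, -0.64, 0.81] [-3.01, 2.06, 0.18] [0.501, -0.06, 0.24] [1.34, 0.19, -1.46, 2.27, 0.63, 0.39, 0.85] 0.0 0.87 m -0.007
5 [-0.75, 1.87, 0.25] [0.0, 0.01, 0.0] [0.533, -0.096, 0.15] [0.71, 0.31, -0.71, 2.35, 1.41, 0.17, 0.15] 0.0045 0.95 m -0.03
5 [0.0, 1.42, 0.01] [0.0, -0.0, 0.0] [0.568, -0.096, 0.089] [0.72, 0.52, -0.83, 2.34, 1.93, 0.37, -0.34] 0.0 0.81 m 0.005
5 [0.0, -2.22, -0.0] [0.0, -0.0, 0.0] [0.512, -0.096, 0.185] [0.88, 0.23, -0.87, 2.33, 0.8, 0.19, 0.76] 0.0 1.82 m -0.293

10 [1.44, -0.79, -0.74] [3.0, -0.77, -0.21] [0.54, -0.0, 0.3] [0.72, 0.54, -1.32, 1.59, 0.53, 1.42, 1.06] 0.0 0.52 m 0.036
10 [1.71, 1.0, -0.66] [0.0, -0.6, -0.0] [0.573, 0.18, 0.2] [0.29, 0.69, -1.2, 1.61, 0.67, 1.31, 0.8] 0.0 0.24 m 0.207
10 [0.0, 1.85, 0.0] [0.0, -0.0, -0.0] [0.573, 0.18, 0.015] [0.22, 0.88, -1.05, 1.81, 0.9, 1.02, 0.61] 0.0 0.12 m 0.329
10 [0.0, -1.85, 0.0] [0.0, -0.0, -0.0] [0.573, 0.18, 0.2] [0.29, 0.69, -1.2, 1.61, 0.66, 1.31, 0.8] 0.0 0.12 m 0.32
10 [-2.35, -0.64, 0.81] [-3.01, 2.06, 0.18] [0.5, -0.06, 0.24] [1.36, 0.21, -1.5, 2.27, 0.67, 0.4, 0.8] 0.0 0.87 m -0.007
5 [-0.74, 1.87, 0.26] [0.0, 0.0, -0.0] [0.532, -0.095, 0.15] [0.76, 0.32, -0.78, 2.35, 1.42, 0.19, 0.14] 0.0 0.89 m -0.012
5 [-0.0, 1.42, -0.0] [0.0, 0.0, -0.0] [0.568, -0.095, 0.089] [0.74, 0.53, -0.86, 2.34, 1.9, 0.39, -0.32] 0.0 0.69 m 0.036
5 [-0.0, -2.22, -0.0] [0.0, 0.0, -0.0] [0.512, -0.095, 0.185] [0.91, 0.23, -0.91, 2.33, 0.85, 0.2, 0.71] 0.0 1.57 m -0.216
```

```bash
for k in 1 2; do python3 -m jog '[{"gripper":6,"x":3.19,"y":0.33,"z":-1.04,"ax":2.99,"ay":-1.36,"az":-0.37},{"gripper":6,"x":3.19,"y":0.33,"z":-1.04,"ax":2.99,"ay":-1.36,"az":-0.37},{"gripper":6,"x":3.19,"y":0.33,"z":-1.04,"ax":2.99,"ay":-1.36,"az":-0.37},{"gripper":6,"x":3.19,"y":0.33,"z":-1.04,"ax":2.99,"ay":-1.36,"az":-0.37},{"gripper":6,"x":3.19,"y":0.33,"z":-1.04,"ax":2.99,"ay":-1.36,"az":-0.37}]'; done
python3 -m jog '[{"gripper":6,"x":0,"y":0,"z":0,"ax":0,"ay":0,"az":0},{"gripper":6,"x":0,"y":0,"z":0,"ax":0,"ay":0,"az":0},{"gripper":6,"x":0,"y":0,"z":0,"ax":0,"ay":0,"az":0},{"gripper":6,"x":0,"y":0,"z":0,"ax":0,"ay":0,"az":0},{"gripper":6,"x":0,"y":0,"z":0,"ax":0,"ay":0,"az":0}]' >/dev/null
cat > m4.py <<'E'
from p2 import *
import sys
f=manip.grab_frame("wrist"); np.savez("wrist3.npz",**f); bgr=cv2.cvtColor(f["img"],cv2.COLOR_RGB2BGR)
C=cloud(f); hsv=cv2.cvtColor(f["img"],cv2.COLOR_RGB2HSV); x0=np.array([.573,.18])
near=np.hypot(C[...,0]-x0[0],C[...,1]-x0[1])<.065
blue=cv2.inRange(hsv,(100,90,25),(130,255,255))>0
pl=near&blue&(abs(C[...,2]-.008)<.004); P=C[pl]
# circle: outer boundary
(cx,cy),rr=cv2.minEnclosingCircle(P[:,:2].astype(np.float32)); print("plate circ",round(cx,4),round(cy,4),round(rr,4),"z",np.median(P[:,2]).round(4),len(P))
top=near&(abs(C[...,2]-.058)<.004); T=C[top]; (a,b),wh,an=cv2.minAreaRect(T[:,:2].astype(np.float32)); print("boss top",T.mean(0).round(4),(round(a,4),round(b,4)),np.round(wh,4),len(T))
# rectify at z=.008
S=4.0; h=.06; W=[[x0[0]-h,x0[1]-h,.008],[x0[0]+h,x0[1]-h,.008],[x0[0]+h,x0[1]+h,.008],[x0[0]-h,x0[1]+h,.008]]; n=int(2*h*1e3*S)
H=cv2.getPerspectiveTransform(proj(f,W).astype(np.float32),np.float32([[0,0],[n,0],[n,n],[0,n]]))
t=cv2.warpPerspective(bgr,H,(n,n),flags=cv2.INTER_CUBIC)
hs=cv2.cvtColor(t,cv2.COLOR_BGR2HSV); hole=((hs[...,1]<110)).astype(np.uint8)
k,l,st,ce=cv2.connectedComponentsWithStats(hole)
for i in range(1,k):
    if 400<st[i,4]<4000 : 
        q=x0-h+ce[i]/S/1e3; v=q-[cx,cy]; print("hole",ce[i].round(1),q.round(4),"area",st[i,4],"r",np.hypot(*v).round(4),"ang",np.degrees(np.arctan2(v[1],v[0])).round(1))
cv2.imwrite("pics/c1.png",np.hstack([t,cv2.resize(bgr,(640,480))[:, :320]]) if 0 else t)
print(manip.get_state()["t"],tool()[0].round(4))
E
python3 m4.py
```

```text
t: 18.77
position: [0.5483, 0.012, 0.2091]
eef_rot: [-0.401, 0.529, 0.59, -0.46]
force: [0.2, -0.8, -0.3]
gripper_width: 0.0599
t: 19.18
position: [0.5748, 0.1785, 0.1984]
eef_rot: [0.438, -0.435, -0.556, 0.557]
force: [1.3, -0.0, 0.4]
gripper_width: 0.0599
plate circ 0.5722 0.1791 0.0459 z 0.0086 4129
boss top [0.572  0.1791 0.0585] (0.5723, 0.1792) [0.029  0.0262] 633
hole [264.3 107.6] [0.5791 0.1469] area 997 r 0.0329 ang -78.0
hole [107.8 270.3] [0.5399 0.1876] area 965 r 0.0334 ang 165.2
hole [328.1 324.6] [0.595  0.2012] area 1014 r 0.0317 ang 44.1
19.65 [0.5743 0.1754 0.1998]
```

View pics/c1.png

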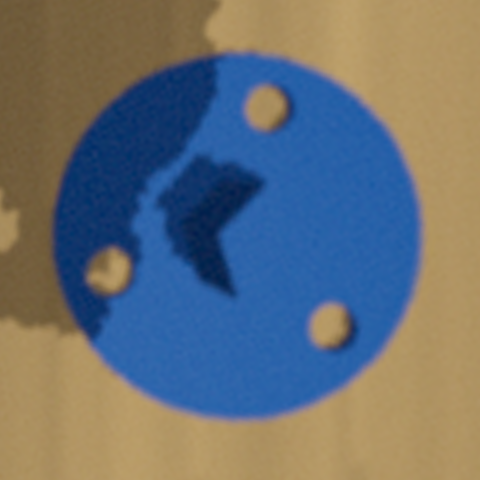

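Enlarged crop confirms adapter C (blue): holes at (264,108), (108,270) and (328,325), about 33 mm from the centre and 120° apart. Its centre is (0.572, 0.179) and its angle 43.8°.

```bash
python3 - <<'E'
from p2 import *
plan(np.array([.572,.179,.075]),R.from_matrix(down(103.8)))
run([([.572,.179,.080],down(103.8)),([.572,.179,.015],down(103.8))])
E
```

```text
turn tot [ 0.  -0.2  0.1] ang 0.2 rows 1
shift before turn (cur tool axes) cm [ 0.39 12.48  0.14]  after turn axes [ 0.41 12.48  0.14] dist 0.125
5 [0.08, 2.4, 0.03] [0.0, -0.03, 0.01] [0.572, 0.179, 0.08] [0.24, 0.8, -1.09, 1.76, 0.79, 1.1, 0.69] 0.0 0.16 m 0.354
5 [-0.0, 1.3, -0.0] [0.0, -0.0, 0.0] [0.572, 0.179, 0.015] [0.21, 0.87, -1.03, 1.81, 0.89, 1.0, 0.62] 0.0 0.08 m 0.443
```

```bash
python3 -m jog '[{"gripper":6,"x":0.08,"y":2.4,"z":0.03,"ax":0,"ay":-0.03,"az":0.01},{"gripper":6,"x":0.08,"y":2.4,"z":0.03,"ax":0,"ay":-0.03,"az":0.01},{"gripper":6,"x":0.08,"y":2.4,"z":0.03,"ax":0,"ay":-0.03,"az":0.01},{"gripper":6,"x":0.08,"y":2.4,"z":0.03,"ax":0,"ay":-0.03,"az":0.01},{"gripper":6,"x":0.08,"y":2.4,"z":0.03,"ax":0,"ay":-0.03,"az":0.01}]' | grep -E "pos|for"
python3 -m jog '[{"gripper":6,"x":0,"y":1.5,"z":0,"ax":0,"ay":0,"az":0},{"gripper":6,"x":0,"y":1.5,"z":0,"ax":0,"ay":0,"az":0},{"gripper":6,"x":0,"y":1.5,"z":0,"ax":0,"ay":0,"az":0},{"gripper":6,"x":0,"y":1.5,"z":0,"ax":0,"ay":0,"az":0},{"gripper":6,"x":0,"y":0.5,"z":0,"ax":0,"ay":0,"az":0}]'
python3 -m jog '[{"gripper":4,"x":0,"y":0,"z":0,"ax":0,"ay":0,"az":0},{"gripper":2,"x":0,"y":0,"z":0,"ax":0,"ay":0,"az":0},{"gripper":1,"x":0,"y":0,"z":0,"ax":0,"ay":0,"az":0},{"gripper":1,"x":0,"y":0,"z":0,"ax":0,"ay":0,"az":0},{"gripper":1,"x":0,"y":0,"z":0,"ax":0,"ay":0,"az":0}]' 60
python3 - <<'E'
from p2 import *
print(tool()[0].round(4),manip.get_state()["joints"])
plan(np.array([.572,.179,.015]),R.from_matrix(down(103.8)))
E
```

```text
position: [0.5718, 0.1795, 0.079]
force: [0.6, 0.5, 1.0]
t: 20.48
position: [0.571, 0.1803, 0.0126]
eef_rot: [0.436, -0.435, -0.557, 0.557]
force: [-0.5, 0.4, -0.3]
gripper_width: 0.0601
t: 20.9
position: [0.572, 0.1816, 0.0158]
eef_rot: [-0.436, 0.435, 0.558, -0.556]
force: [-0.4, -0.7, 6.4]
gripper_width: 0.0233
[0.572  0.1816 0.0158] [ 0.20595146  0.87112875 -1.02693626  1.81067828  0.88911926  1.00094672
  0.61809596]
turn tot [0.1 0.1 0.1] ang 0.2 rows 1
shift before turn (cur tool axes) cm [-0.26  0.08  0.07]  after turn axes [-0.26  0.08  0.06] dist 0.003
```

```bash
for k in 1 2; do python3 -m jog '[{"gripper":1,"x":0,"y":-1.85,"z":0,"ax":0,"ay":0,"az":0},{"gripper":1,"x":0,"y":-1.85,"z":0,"ax":0,"ay":0,"az":0},{"gripper":1,"x":0,"y":-1.85,"z":0,"ax":0,"ay":0,"az":0},{"gripper":1,"x":0,"y":-1.85,"z":0,"ax":0,"ay":0,"az":0},{"gripper":1,"x":0,"y":-1.85,"z":0,"ax":0,"ay":0,"az":0}]'; done
cat > m5.py <<'E'
from p2 import *
f=manip.grab_frame("wrist"); np.savez("wrist4.npz",**f); p,r=tool(); print(manip.get_state()["t"],p.round(4))
bgr=cv2.cvtColor(f["img"],cv2.COLOR_RGB2BGR); cv2.imwrite("pics/w4.png",bgr)
C=r.inv().apply((cloud(f)-p).reshape(-1,3)).reshape(384,512,3)  # tool frame; y along fingers
hsv=cv2.cvtColor(f["img"],cv2.COLOR_RGB2HSV); blue=(cv2.inRange(hsv,(100,90,20),(130,255,255))>0)&(f["z_map"]>0)&(abs(C[...,1])<.03)&(np.hypot(C[...,0],C[...,2])<.07)
P=C[blue]; print(len(P),np.histogram(P[:,1],np.arange(-.03,.03,.004))[0])
q=P[P[:,1]>-.005]; yb=np.median(q[:,1]); q=q[abs(q[:,1]-yb)<.003]; print("plate top y",yb)
A=np.c_[q,np.ones(len(q))]; c=q.mean(0); N=np.linalg.svd(q-c,full_matrices=False)[2][2]; N*=np.sign(N[1]); print("normal (tool)",N.round(4))
# rectify at plate top plane y=yb, axes (tool x, tool z)
S=4.;h=.06;W=[p+r.apply([a,yb,b]) for a,b in((-h,-h),(h,-h),(h,h),(-h,h))]; n=480
H=cv2.getPerspectiveTransform(proj(f,W).astype(np.float32),np.float32([[0,0],[n,0],[n,n],[0,n]])); t=cv2.warpPerspective(bgr,H,(n,n),flags=cv2.INTER_CUBIC); cv2.imwrite("pics/r4.png",t)
(cx,cz),rr=cv2.minEnclosingCircle(q[:,[0,2]].astype(np.float32)); print("plate circ x,z",round(cx,4),round(cz,4),round(rr,4))
hs=cv2.cvtColor(t,cv2.COLOR_BGR2HSV); k,l,st,ce=cv2.connectedComponentsWithStats((hs[...,1]<110).astype(np.uint8))
for i in range(1,k):
    if 300<st[i,4]<4000:
        v=ce[i]/S/1e3-h-[cx,cz]; print("hole",(ce[i]/S-60).round(1),st[i,4],"r",np.hypot(*v).round(4),"ang x->-z",np.degrees(np.arctan2(-v[1],v[0])).round(1))
E
python3 m5.py
```

```text
t: 21.32
position: [0.5714, 0.1809, 0.1082]
eef_rot: [-0.436, 0.435, 0.557, -0.557]
force: [0.2, 0.2, -1.3]
gripper_width: 0.0234
t: 21.73
position: [0.5714, 0.1807, 0.2008]
eef_rot: [-0.436, 0.435, 0.557, -0.557]
force: [-0.1, 0.5, -0.8]
gripper_width: 0.0231
21.7833 [0.5725 0.1821 0.2044]
12208 [ 184  174  163  146  139  132  128  116  113  994 9784  133    2    0]
plate top y 0.01085244022862264
normal (tool) [-6.0e-04  1.0e+00  4.7e-03]
plate circ x,z -0.0009 0.0012 0.0464
hole [ 11.5 -58.1] 440 r 0.0606 ang x->-z 78.2
hole [-33.5   3.4] 993 r 0.0326 ang x->-z -176.2
hole [14.9 30.9] 1539 r 0.0336 ang x->-z -62.0
hole [57.1 40.5] 361 r 0.07 ang x->-z -34.1
```

```bash
python3 -c "
import cv2,numpy as np
a=cv2.imread('pics/w4.png');b=cv2.imread('pics/r4.png');b=cv2.resize(b,(288,288));c=np.zeros((384,800,3),np.uint8);c[:,:512]=a;c[:288,512:]=b;cv2.imwrite('pics/v4.png',c)"
```

```text
(no output)
```

View pics/v4.png

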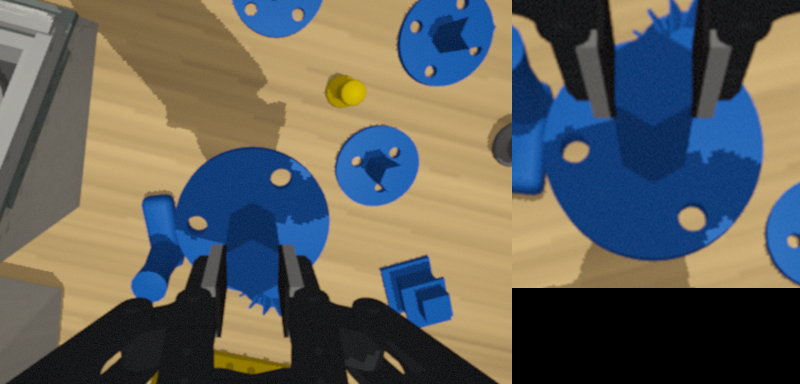

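Adapter C is held square: plate at (252,222) in the wrist view, its centre in the tool at about (−0.9, +1.2) mm. The others are undisturbed: B at (377,165), D/A at (445,38), pawn at (346,92).

```bash
cat > p3.py <<'E'
from p2 import *
hub=np.array([.0001,.0809]); YAW=82.9
def tcp(z,off=(-.0009,.0012)): # adapter axis on hub, tcp deck z
    Rm=ondeck(YAW); return d+D@np.array([hub[0],hub[1],z])-Rm@np.array([off[0],0,off[1]])
E
python3 - <<'E'
from p3 import *
for mid in ([.52,-.02,.26],[.5,-.06,.24],[.53,-.06,.25]):
  run([(mid,ondeck(YAW)),(tcp(.05),ondeck(YAW)),(tcp(.0),ondeck(YAW)),(tcp(-.01),ondeck(YAW))],rate=2.6,sp=.014);print()
run([(tcp(.09),ondeck(YAW)),(tcp(.05),ondeck(YAW)),(tcp(.0),ondeck(YAW)),(tcp(-.01),ondeck(YAW))],rate=2.6,sp=.014)
E
```

```text
20 [-0.99, -0.37, 0.26] [-1.49, 1.03, 0.1] [0.519, -0.019, 0.26] [1.2, 0.16, -1.42, 2.21, 0.6, 0.46, 0.78] 0.0 0.43 m 0.099
15 [-0.54, 0.74, 0.21] [-0.01, -0.0, -0.0] [0.539, -0.096, 0.143] [0.75, 0.35, -0.79, 2.34, 1.53, 0.22, 0.03] 0.0 0.41 m 0.047
5 [0.01, 1.0, 0.01] [0.01, -0.01, -0.01] [0.564, -0.095, 0.099] [0.75, 0.5, -0.87, 2.34, 1.84, 0.37, -0.26] 0.0 0.38 m 0.07
5 [0.0, 0.2, 0.0] [0.0, -0.0, -0.0] [0.569, -0.095, 0.091] [0.75, 0.53, -0.88, 2.34, 1.87, 0.4, -0.29] 0.0 0.03 m 0.118

20 [-1.19, -0.31, 0.39] [-1.49, 1.03, 0.1] [0.501, -0.06, 0.241] [1.35, 0.19, -1.47, 2.26, 0.62, 0.39, 0.86] 0.0 0.45 m 0.055
10 [-0.36, 1.04, 0.12] [-0.01, -0.01, -0.01] [0.538, -0.095, 0.143] [0.7, 0.33, -0.73, 2.35, 1.54, 0.19, 0.03] 0.0 0.59 m 0.016
5 [-0.01, 1.01, -0.0] [0.0, 0.01, 0.01] [0.564, -0.095, 0.099] [0.73, 0.49, -0.84, 2.34, 1.86, 0.35, -0.29] 0.0 0.43 m 0.041
5 [0.0, 0.2, -0.0] [0.0, -0.0, -0.0] [0.569, -0.095, 0.09] [0.73, 0.52, -0.85, 2.34, 1.9, 0.38, -0.31] 0.0 0.03 m 0.117

20 [-1.2, -0.32, 0.23] [-1.49, 1.03, 0.1] [0.531, -0.06, 0.251] [1.22, 0.23, -1.38, 2.19, 0.67, 0.46, 0.
[... 176 characters left out ...]
0.01, 0.01] [0.564, -0.095, 0.099] [0.74, 0.5, -0.86, 2.34, 1.85, 0.36, -0.27] 0.0 0.39 m 0.057
5 [0.0, 0.2, 0.0] [0.0, -0.0, -0.0] [0.569, -0.095, 0.09] [0.74, 0.53, -0.87, 2.34, 1.88, 0.39, -0.3] 0.0 0.03 m 0.118

25 [-1.1, 0.01, 0.31] [-1.2, 0.82, 0.08] [0.519, -0.096, 0.178] [0.98, 0.29, -1.03, 2.33, 1.09, 0.26, 0.47] 0.0 0.28 m 0.088
5 [0.02, 0.81, 0.03] [0.02, 0.0, 0.0] [0.539, -0.095, 0.143] [0.78, 0.36, -0.83, 2.34, 1.52, 0.24, 0.04] 0.0 0.36 m 0.056
5 [-0.0, 1.0, 0.0] [0.0, 0.0, 0.0] [0.564, -0.095, 0.099] [0.77, 0.51, -0.9, 2.34, 1.82, 0.38, -0.24] 0.0 0.35 m 0.09
5 [-0.0, 0.2, 0.0] [0.0, 0.0, 0.0] [0.569, -0.095, 0.091] [0.77, 0.54, -0.91, 2.34, 1.86, 0.41, -0.27] 0.0 0.03 m 0.118
```

```bash
for k in 1 2 3 4; do python3 -m jog '[{"gripper":1,"x":-0.99,"y":-0.37,"z":0.26,"ax":-1.49,"ay":1.03,"az":0.1},{"gripper":1,"x":-0.99,"y":-0.37,"z":0.26,"ax":-1.49,"ay":1.03,"az":0.1},{"gripper":1,"x":-0.99,"y":-0.37,"z":0.26,"ax":-1.49,"ay":1.03,"az":0.1},{"gripper":1,"x":-0.99,"y":-0.37,"z":0.26,"ax":-1.49,"ay":1.03,"az":0.1},{"gripper":1,"x":-0.99,"y":-0.37,"z":0.26,"ax":-1.49,"ay":1.03,"az":0.1}]' | grep pos; done
python3 - <<'E'
from p3 import *
print(np.round(manip.get_state()["joints"],2))
run([(tcp(.05),ondeck(YAW)),(tcp(.02),ondeck(YAW))],rate=2.6,sp=.016)
E
```

```text
position: [0.5678, 0.129, 0.2174]
position: [0.5574, 0.078, 0.2331]
position: [0.5406, 0.0279, 0.246]
position: [0.518, -0.0205, 0.2551]
[ 1.17  0.17 -1.4   2.21  0.62  0.45  0.77]
10 [-0.78, 1.08, 0.29] [-0.03, -0.0, -0.02] [0.538, -0.095, 0.142] [0.74, 0.34, -0.78, 2.35, 1.54, 0.21, 0.02] 0.0 0.6 m 0.042
5 [-0.0, 0.6, -0.0] [0.01, -0.01, -0.01] [0.553, -0.095, 0.116] [0.75, 0.44, -0.84, 2.35, 1.76, 0.3, -0.19] 0.0 0.23 m 0.056
```

```bash
for k in 1 2; do python3 -m jog '[{"gripper":1,"x":-0.78,"y":1.08,"z":0.29,"ax":-0.03,"ay":0,"az":-0.02},{"gripper":1,"x":-0.78,"y":1.08,"z":0.29,"ax":-0.03,"ay":0,"az":-0.02},{"gripper":1,"x":-0.78,"y":1.08,"z":0.29,"ax":-0.03,"ay":0,"az":-0.02},{"gripper":1,"x":-0.78,"y":1.08,"z":0.29,"ax":-0.03,"ay":0,"az":-0.02},{"gripper":1,"x":-0.78,"y":1.08,"z":0.29,"ax":-0.03,"ay":0,"az":-0.02}]' | grep -E "pos|for|wid"; done
python3 -m jog '[{"gripper":1,"x":0,"y":0.4,"z":0,"ax":0,"ay":0,"az":0},{"gripper":1,"x":0,"y":0.4,"z":0,"ax":0,"ay":0,"az":0},{"gripper":1,"x":0,"y":0.4,"z":0,"ax":0,"ay":0,"az":0},{"gripper":1,"x":0,"y":0,"z":0,"ax":0,"ay":0,"az":0},{"gripper":1,"x":0,"y":0,"z":0,"ax":0,"ay":0,"az":0}]' | grep -E "pos|for|wid"
cat > m6.py <<'E'
from p3 import *
f=manip.grab_frame("wrist"); np.savez("wrist5.npz",**f); p,r=tool(); print(manip.get_state()["t"],"tcp deck",((p-d)@D).round(4),"J",np.round(manip.get_state()["joints"],2))
bgr=cv2.cvtColor(f["img"],cv2.COLOR_RGB2BGR); cv2.imwrite("pics/w5.png",bgr)
Q=(cloud(f)-d)@D; hsv=cv2.cvtColor(f["img"],cv2.COLOR_RGB2HSV); blue=(cv2.inRange(hsv,(100,90,15),(130,255,255))>0)&(f["z_map"]>0)&(np.hypot(Q[...,0],Q[...,1]-.08)<.06)
C=r.inv().apply((cloud(f)-p).reshape(-1,3)).reshape(384,512,3); b=blue&(abs(C[...,1]-.0105)<.004); q=Q[b]
c=q.mean(0);N=np.linalg.svd(q-c,full_matrices=False)[2][2];N*=np.sign(N[2])
(cx,cy),rr=cv2.minEnclosingCircle(q[:,:2].astype(np.float32)); print("adapter plate deck",round(cx,4),round(cy,4),round(rr,4),"topz",np.median(q[:,2]).round(4),len(q),"normal",N.round(4))
plan(tcp(-.0),R.from_matrix(ondeck(YAW)))
lip=(f["z_map"]>0)&(Q[...,2]>.017)&(Q[...,2]<.028)&(Q[...,1]>-.1)&(Q[...,1]<.14)&~blue
for s in(1,-1):
    x=Q[lip&(s*Q[...,0]>.055)&(s*Q[...,0]<.11)]
    if len(x)>50: print("lip",s,len(x),np.percentile(x[:,0],[2,98]).round(4))
E
python3 m6.py
```

```text
position: [0.5282, -0.0576, 0.1982]
force: [0.0, -0.1, -1.2]
gripper_width: 0.0236
position: [0.5386, -0.0939, 0.142]
force: [0.1, -0.2, -1.7]
gripper_width: 0.0234
position: [0.5446, -0.0938, 0.132]
force: [-0.6, 0.7, -2.3]
gripper_width: 0.0235
24.75 tcp deck [0.0017 0.0825 0.0381] J [ 0.76  0.39 -0.83  2.34  1.63  0.26 -0.06]
adapter plate deck 0.0017 0.0822 0.0464 topz 0.0309 8978 normal [-0.0016 -0.0018  1.    ]
turn tot [-0. -0.  0.] ang 0.0 rows 1
shift before turn (cur tool axes) cm [-0.09  3.81  0.01]  after turn axes [-0.09  3.81  0.01] dist 0.038
lip 1 3269 [0.0635 0.0807]
lip -1 11010 [-0.0804 -0.064 ]
```

```bash
python3 -m jog '[{"gripper":1,"x":-0.05,"y":0.5,"z":0.05,"ax":0,"ay":0,"az":0},{"gripper":1,"x":-0.05,"y":0.5,"z":0.05,"ax":0,"ay":0,"az":0},{"gripper":1,"x":-0.05,"y":0.5,"z":0.04,"ax":0,"ay":0,"az":0},{"gripper":1,"x":0,"y":0.5,"z":0,"ax":0,"ay":0,"az":0},{"gripper":1,"x":0,"y":0,"z":0,"ax":0,"ay":0,"az":0}]' | grep -E "pos|for|wid"
python3 -m jog '[{"gripper":1,"x":0,"y":0.2,"z":0,"ax":0,"ay":0,"az":0},{"gripper":1,"x":0,"y":0,"z":0,"ax":0,"ay":0,"az":0},{"gripper":1,"x":0,"y":0,"z":0,"ax":0,"ay":0,"az":0},{"gripper":1,"x":0,"y":0,"z":0,"ax":0,"ay":0,"az":0},{"gripper":1,"x":0,"y":0,"z":0,"ax":0,"ay":0,"az":0}]' | grep -E "pos|for|wid"
python3 m6.py
```

```text
position: [0.5536, -0.0955, 0.1137]
force: [0.6, -0.0, -1.1]
gripper_width: 0.0236
position: [0.5546, -0.0955, 0.1126]
force: [-0.6, 0.2, -1.0]
gripper_width: 0.023
25.6333 tcp deck [0.0004 0.081  0.0161] J [ 0.77  0.46 -0.88  2.35  1.77  0.33 -0.19]
adapter plate deck 0.0009 0.0808 0.0464 topz 0.009 8073 normal [-4.5e-03 -2.0e-04  1.0e+00]
turn tot [ 0. -0.  0.] ang 0.0 rows 1
shift before turn (cur tool axes) cm [ 0.08  1.61 -0.09]  after turn axes [ 0.08  1.61 -0.09] dist 0.016
lip 1 2919 [0.0634 0.0809]
lip -1 12867 [-0.0803 -0.064 ]
```

View pics/w5.png

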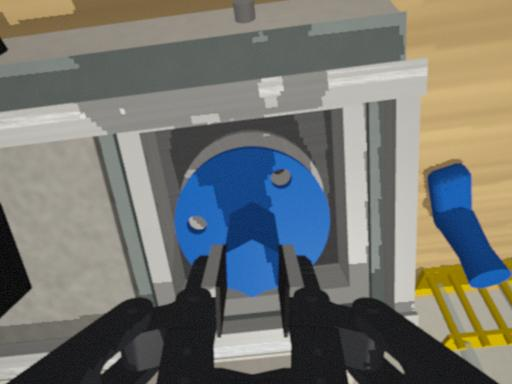

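The wrist view shows the adapter centred over the stud plate, with holes at (281,178) and (197,223). It is off by less than 1 mm, so I'll correct that and descend with a force watch.

```bash
python3 -m jog '[{"gripper":1,"x":0,"y":0.3,"z":0.07,"ax":0,"ay":0,"az":0},{"gripper":1,"x":0,"y":0.3,"z":0,"ax":0,"ay":0,"az":0},{"gripper":1,"x":0,"y":0.3,"z":0,"ax":0,"ay":0,"az":0},{"gripper":1,"x":0,"y":0.3,"z":0,"ax":0,"ay":0,"az":0},{"gripper":1,"x":0,"y":0.2,"z":0,"ax":0,"ay":0,"az":0}]' | grep -E "pos|for|wid"
python3 -m jog '[{"gripper":1,"x":0,"y":0.2,"z":0,"ax":0,"ay":0,"az":0},{"gripper":1,"x":0,"y":0.2,"z":0,"ax":0,"ay":0,"az":0},{"gripper":1,"x":0,"y":0,"z":0,"ax":0,"ay":0,"az":0},{"gripper":1,"x":0,"y":0,"z":0,"ax":0,"ay":0,"az":0},{"gripper":1,"x":0,"y":0,"z":0,"ax":0,"ay":0,"az":0}]' | grep -E "pos|for|wid"
python3 m6.py | head -2
```

```text
position: [0.5612, -0.0953, 0.0994]
force: [-0.6, 0.3, -1.7]
gripper_width: 0.0234
position: [0.563, -0.0953, 0.0965]
force: [0.0, -0.4, -2.3]
gripper_width: 0.0232
26.5167 tcp deck [-0.0003  0.0811 -0.002 ] J [ 0.77  0.52 -0.9   2.35  1.84  0.39 -0.26]
adapter plate deck -0.0003 0.0809 0.0463 topz -0.0091 8616 normal [-0.0031 -0.0014  1.    ]
```

```bash
python3 -m jog '[{"gripper":1,"x":0,"y":0.15,"z":0,"ax":0,"ay":0,"az":0},{"gripper":1,"x":0,"y":0.15,"z":0,"ax":0,"ay":0,"az":0},{"gripper":1,"x":0,"y":0.15,"z":0,"ax":0,"ay":0,"az":0},{"gripper":1,"x":0,"y":0.1,"z":0,"ax":0,"ay":0,"az":0},{"gripper":1,"x":0,"y":0,"z":0,"ax":0,"ay":0,"az":0}]' | grep -E "pos|for|wid"
python3 -m jog '[{"gripper":1,"x":0,"y":0.1,"z":0,"ax":0,"ay":0,"az":0},{"gripper":1,"x":0,"y":0.1,"z":0,"ax":0,"ay":0,"az":0},{"gripper":1,"x":0,"y":0.1,"z":0,"ax":0,"ay":0,"az":0},{"gripper":1,"x":0,"y":0,"z":0,"ax":0,"ay":0,"az":0},{"gripper":1,"x":0,"y":0,"z":0,"ax":0,"ay":0,"az":0}]' | grep -E "pos|for|wid"
python3 m6.py | head -2
```

```text
position: [0.5658, -0.0954, 0.0915]
force: [0.1, -0.5, -1.9]
gripper_width: 0.0238
position: [0.5673, -0.0954, 0.089]
force: [-0.3, 0.6, -1.7]
gripper_width: 0.0233
27.4 tcp deck [-0.0004  0.0812 -0.0106] J [ 0.77  0.54 -0.91  2.34  1.87  0.41 -0.28]
adapter plate deck -0.0001 0.0808 0.0464 topz -0.0177 8400 normal [-4.1e-03 -5.0e-04  1.0e+00]
```

```bash
python3 -m jog '[{"gripper":1,"x":0,"y":0.05,"z":0,"ax":0,"ay":0,"az":0},{"gripper":1,"x":0,"y":0.05,"z":0,"ax":0,"ay":0,"az":0},{"gripper":1,"x":0,"y":0.05,"z":0,"ax":0,"ay":0,"az":0},{"gripper":1,"x":0,"y":0,"z":0,"ax":0,"ay":0,"az":0},{"gripper":1,"x":0,"y":0,"z":0,"ax":0,"ay":0,"az":0}]' | grep -E "pos|for|wid"
python3 m6.py | head -2
```

```text
position: [0.5677, -0.0953, 0.0884]
force: [-9.7, -0.6, 13.9]
gripper_width: 0.0235
27.8667 tcp deck [-0.0004  0.0811 -0.0114] J [ 0.77  0.55 -0.91  2.34  1.87  0.42 -0.28]
adapter plate deck 0.0022 0.0806 0.0485 topz -0.0185 8048 normal [-8.e-03  3.e-04  1.e+00]
```

```bash
python3 -m jog '[{"gripper":1,"x":0,"y":-0.05,"z":0,"ax":0,"ay":0,"az":0},{"gripper":3.5,"x":0,"y":0,"z":0,"ax":0,"ay":0,"az":0},{"gripper":4.5,"x":0,"y":0,"z":0,"ax":0,"ay":0,"az":0},{"gripper":4.5,"x":0,"y":0,"z":0,"ax":0,"ay":0,"az":0},{"gripper":4.5,"x":0,"y":0,"z":0,"ax":0,"ay":0,"az":0}]' | grep -E "pos|for|wid"
for k in 1 2; do python3 -m jog '[{"gripper":4.5,"x":0,"y":-1.2,"z":0,"ax":0,"ay":0,"az":0},{"gripper":4.5,"x":0,"y":-1.2,"z":0,"ax":0,"ay":0,"az":0},{"gripper":4.5,"x":0,"y":-1.2,"z":0,"ax":0,"ay":0,"az":0},{"gripper":4.5,"x":0,"y":-1.2,"z":0,"ax":0,"ay":0,"az":0},{"gripper":4.5,"x":0,"y":-1.2,"z":0,"ax":0,"ay":0,"az":0}]' | grep -E "pos|for|wid"; done
python3 - <<'E'
from p3 import *
f=manip.grab_frame("wrist"); p,r=tool(); print(manip.get_state()["t"],"tcp deck",((p-d)@D).round(4))
cv2.imwrite("pics/w6.png",cv2.cvtColor(f["img"],cv2.COLOR_RGB2BGR))
Q=(cloud(f)-d)@D; hsv=cv2.cvtColor(f["img"],cv2.COLOR_RGB2HSV); blue=(cv2.inRange(hsv,(100,90,15),(130,255,255))>0)&(f["z_map"]>0)&(np.hypot(Q[...,0],Q[...,1]-.08)<.06)
q=Q[blue&(abs(Q[...,2]+.018)<.006)]; c=q.mean(0);N=np.linalg.svd(q-c,full_matrices=False)[2][2];N*=np.sign(N[2])
(cx,cy),rr=cv2.minEnclosingCircle(q[:,:2].astype(np.float32)); print("plate",round(cx,4),round(cy,4),round(rr,4),"topz",np.median(q[:,2]).round(4),len(q),"normal",N.round(4)); b=Q[blue&(Q[...,2]>.02)&(Q[...,2]<.05)]; print("boss top z",np.percentile(b[:,2],95).round(4))
h=(f["z_map"]>0)&(abs(Q[...,2]-.008)<.004)&(abs(Q[...,0])<.06)&(Q[...,1]<.03)&(Q[...,1]>-.16); print("hatch z",np.median(Q[h][:,2]).round(4),np.percentile(Q[h][:,1],[1,99]).round(4))
E
```

```text
position: [0.568, -0.0954, 0.0883]
force: [-0.2, 0.2, 0.2]
gripper_width: 0.0448
position: [0.5377, -0.0952, 0.1408]
force: [-0.7, 0.5, -0.6]
gripper_width: 0.0451
position: [0.5074, -0.0949, 0.1926]
force: [0.1, -0.1, 0.3]
gripper_width: 0.0447
29.1667 tcp deck [-0.0003  0.0808  0.1102]
plate -0.0015 0.0809 0.0461 topz -0.0182 5867 normal [-2.e-04  4.e-04  1.e+00]
boss top z 0.0328
hatch z 0.0079 [-0.1539 -0.0003]
```

View pics/w6.png

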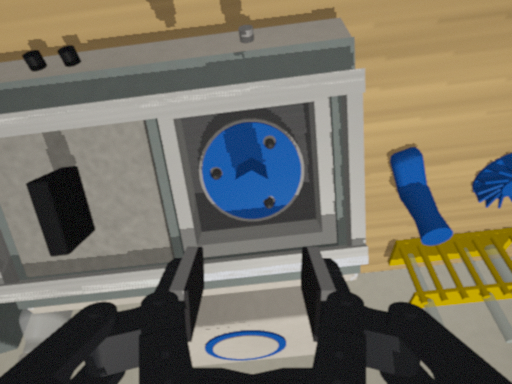

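The adapter sits flat: plate top at −18.2 mm against −18 expected, normal square to the deck, and studs showing in the holes at (269,142), (215,173) and (268,202). The hatch lies on the deck and the robot is clear.

```bash
python3 -c "
from rig import manip
print(manip.hand_in(), manip.get_state()['t'])"
```

```text
the job is handed in; nothing more can be done
the job is handed in; nothing more can be done
```

The rig is open, the matching adapter is seated on the studs and released, and the job was handed in at about 29 s of the 54 s allowed.

**What I did:** I lifted the grey hatch 12 mm out of the recess, slid it 150 mm along the channels and set it on the deck. The matching adapter was blue adapter C, with three holes 33 mm out at 120°. I gripped it by the boss flats and pushed it down until I felt about 17 N of contact with the plate.

**Last checks:**

| Check | Measured | Expected |
|---|---|---|
| Adapter plate top, from the deck | −18.2 mm | −18 mm |
| Adapter tilt, from square to the deck | under 0.1° | 0° |
| Boss top, from the deck | about 33 mm | 32 mm |
| Hatch plate top, from the deck | 7.9 mm | 8 mm |

Studs show in all three holes, the well is fully open, and the gripper is about 11 cm clear with no force on the wrist.

**What went wrong or disagreed:**
- **First approach failed:** my first reach for the hatch stopped about 6 cm short because the wrist joints ran out of range. The jaws closed on nothing, so I re-posed the arm and tried again.
- **Measurements:** one reading of the adapter in the gripper was a few millimetres off later ones, and I replaced it with close-up measurements before inserting. The final plate-centre reading is about 1.5 mm off in deck x.
- **Bystanders:** I did not take a final picture of the whole table. The wrist pictures showed nothing else moved, but not every object was in view.

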